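# Load the tape reels and book them in with the scanner

### The job

Load every tape reel that is on the bench onto the reel stand, one reel to a spindle (any spindle), pushed right down flat on the stand and turned so that its barcode label faces the front of the stand, the robot's side. When all are loaded, take the hand scanner and book the reels in from the widest tape to the narrowest: aim the scanner square at each label with its reading point (9 cm in front of the window) on the label, and hold it steady there for two full seconds. Then stand the scanner back in its holster, window down, leaving the jar, the tin and the steel weight where they are.

Things in the scene. Friction and masses are not known exactly. Their poses are not given: they have to be found in the camera images.
- reel_60_mid (a point): Reel of 60 mm tape, about 340 g, standing flat: black winding 60 mm high, 88 mm across; round cardboard core, 40 mm outside, 24 mm bore right through, rising 38 mm above it (98 mm in all). Grip the core; its sides towards the reel's +y and -y are clear. Point: on the axis half-way up, 49 mm above the underside, z up; the label is on the -x side. None if absent.
- reel_60_label (a point): Centre of this reel's barcode label (25 x 21 mm, white, black bars) on a sloping pad 28 mm wide on top of the winding, core to rim, up to 13 mm above it: 33 mm from the reel's axis towards the reel's -x, 68 mm above its underside. z points out of the label, leaning 25 degrees (0.44 rad) from vertical towards the reel's -x; y is the reel's y.
- reel_45_mid (a point): Reel of 45 mm tape, about 280 g, standing flat: black winding 45 mm high, 88 mm across; round cardboard core, 40 mm outside, 24 mm bore right through, rising 38 mm above it (83 mm in all). Grip the core; its sides towards the reel's +y and -y are clear. Point: on the axis half-way up, 41.5 mm above the underside, z up; the label is on the -x side. None if absent.
- reel_45_label (a point): Centre of this reel's barcode label (25 x 21 mm, white, black bars) on a sloping pad 28 mm wide on top of the winding, core to rim, up to 13 mm above it: 33 mm from the reel's axis towards the reel's -x, 53 mm above its underside. z points out of the label, leaning 25 degrees (0.44 rad) from vertical towards the reel's -x; y is the reel's y.
- reel_30_mid (a point): Reel of 30 mm tape, about 210 g, standing flat: black winding 30 mm high, 88 mm across; round cardboard core, 40 mm outside, 24 mm bore right through, rising 38 mm above it (68 mm in all). Grip the core; its sides towards the reel's +y and -y are clear. Point: on the axis half-way up, 34 mm above the underside, z up; the label is on the -x side. None if absent.
- reel_30_label (a point): Centre of this reel's barcode label (25 x 21 mm, white, black bars) on a sloping pad 28 mm wide on top of the winding, core to rim, up to 13 mm above it: 33 mm from the reel's axis towards the reel's -x, 38 mm above its underside. z points out of the label, leaning 25 degrees (0.44 rad) from vertical towards the reel's -x; y is the reel's y.
- reel_15_mid (a point): Reel of 15 mm tape, about 140 g, standing flat: black winding 15 mm high, 88 mm across; round cardboard core, 40 mm outside, 24 mm bore right through, rising 38 mm above it (53 mm in all). Grip the core; its sides towards the reel's +y and -y are clear. Point: on the axis half-way up, 26.5 mm above the underside, z up; the label is on the -x side. None if absent.
- reel_15_label (a point): Centre of this reel's barcode label (25 x 21 mm, white, black bars) on a sloping pad 28 mm wide on top of the winding, core to rim, up to 13 mm above it: 33 mm from the reel's axis towards the reel's -x, 23 mm above its underside. z points out of the label, leaning 25 degrees (0.44 rad) from vertical towards the reel's -x; y is the reel's y.
- spindle_0 (a point): Foot of an upright steel spindle, on top of the fixed reel stand's base plate (aluminium, 100 x 440 mm, 14 mm thick); z up, -x to the stand's front (the robot's side). Four spindles in a row along y, 110 mm apart, number 0 at the +y end; each 16 mm across, 70 mm high above the plate, the last 10 mm tapering to 8 mm.
- spindle_1 (a point): Foot of spindle 1 of the reel stand, 110 mm from spindle 0 towards -y of the stand; same axes and sizes as spindle_0.
- spindle_2 (a point): Foot of spindle 2 of the reel stand, 110 mm from spindle 1 towards -y of the stand; same axes and sizes as spindle_0.
- spindle_3 (a point): Foot of spindle 3 of the reel stand, 110 mm from spindle 2 towards -y of the stand; same axes and sizes as spindle_0.
- scanner_grip (a point): Stick barcode scanner, 165 mm long, 200 g, standing in its holster, window down. Head (lower end) 40 x 36 x 50 mm (x, y, z), above it a straight black handle 30 x 30 mm, 115 mm long. Point: in the handle, 120 mm above the window, 45 mm below the top; z runs along the scanner away from the window. No switch: it reads what it is aimed at.
- scanner_window (a point): Centre of the scanner's window, at its lower end face; it looks along the scanner's -z.
- scanner_focus (a point): The scanner's reading point: 90 mm straight out from the window along its -z. A label is read when this point lies on its middle with the scanner looking at it square on.
- holster_floor (a point): Centre of the inner floor of the scanner's fixed holster, an open-topped grey box on a black foot (90 x 90 x 8 mm): inside 50 x 46 mm (x, y), 60 mm deep, walls 5 mm, floor 13 mm and rim 73 mm above the table; z up. Near the left or right side of the work area.
- resin_jar: White jar, 76 mm across, 100 mm high; a bystander, to be left where it is. Origin at its underside.
- tin: Steel tin, 60 mm across, 75 mm high; a bystander, to be left where it is. Origin at its underside.
- weight: Dark steel cylinder weight, 54 mm across, 40 mm high; a bystander, to be left where it is. Origin at its underside.
Not all that is in view belongs to the job. Leave any pink or purple look-alike of the part that bears holster_floor alone.

How it is judged:
On the way, in this order (a step that is already met when the one before it is completed fails the run):
1. every reel present is down on a spindle of its own, label to the front, let go and at rest (((horizontal distance between reel_60_mid and spindle_0 below 0.008 m and z of reel_60_mid in the frame of spindle_0 between 0.045 and 0.053 m and x of reel_60_label in the frame of spindle_0 below -0.024 m) or (horizontal distance between reel_60_mid and spindle_1 below 0.008 m and z of reel_60_mid in the frame of spindle_1 between 0.045 and 0.053 m and x of reel_60_label in the frame of spindle_1 below -0.024 m) or (horizontal distance between reel_60_mid and spindle_2 below 0.008 m and z of reel_60_mid in the frame of spindle_2 between 0.045 and 0.053 m and x of reel_60_label in the frame of spindle_2 below -0.024 m) or (horizontal distance between reel_60_mid and spindle_3 below 0.008 m and z of reel_60_mid in the frame of spindle_3 between 0.045 and 0.053 m and x of reel_60_label in the frame of spindle_3 below -0.024 m)) and ((horizontal distance between reel_45_mid and spindle_0 below 0.008 m and z of reel_45_mid in the frame of spindle_0 between 0.0375 and 0.0455 m and x of reel_45_label in the frame of spindle_0 below -0.024 m) or (horizontal distance between reel_45_mid and spindle_1 below 0.008 m and z of reel_45_mid in the frame of spindle_1 between 0.0375 and 0.0455 m and x of reel_45_label in the frame of spindle_1 below -0.024 m) or (horizontal distance between reel_45_mid and spindle_2 below 0.008 m and z of reel_45_mid in the frame of spindle_2 between 0.0375 and 0.0455 m and x of reel_45_label in the frame of spindle_2 below -0.024 m) or (horizontal distance between reel_45_mid and spindle_3 below 0.008 m and z of reel_45_mid in the frame of spindle_3 between 0.0375 and 0.0455 m and x of reel_45_label in the frame of spindle_3 below -0.024 m)) and ((horizontal distance between reel_30_mid and spindle_0 below 0.008 m and z of reel_30_mid in the frame of spindle_0 between 0.03 and 0.038 m and x of reel_30_label in the frame of spindle_0 below -0.024 m) or (horizontal distance between reel_30_mid and spindle_1 below 0.008 m and z of reel_30_mid in the frame of spindle_1 between 0.03 and 0.038 m and x of reel_30_label in the frame of spindle_1 below -0.024 m) or (horizontal distance between reel_30_mid and spindle_2 below 0.008 m and z of reel_30_mid in the frame of spindle_2 between 0.03 and 0.038 m and x of reel_30_label in the frame of spindle_2 below -0.024 m) or (horizontal distance between reel_30_mid and spindle_3 below 0.008 m and z of reel_30_mid in the frame of spindle_3 between 0.03 and 0.038 m and x of reel_30_label in the frame of spindle_3 below -0.024 m)) and ((horizontal distance between reel_15_mid and spindle_0 below 0.008 m and z of reel_15_mid in the frame of spindle_0 between 0.0225 and 0.0305 m and x of reel_15_label in the frame of spindle_0 below -0.024 m) or (horizontal distance between reel_15_mid and spindle_1 below 0.008 m and z of reel_15_mid in the frame of spindle_1 between 0.0225 and 0.0305 m and x of reel_15_label in the frame of spindle_1 below -0.024 m) or (horizontal distance between reel_15_mid and spindle_2 below 0.008 m and z of reel_15_mid in the frame of spindle_2 between 0.0225 and 0.0305 m and x of reel_15_label in the frame of spindle_2 below -0.024 m) or (horizontal distance between reel_15_mid and spindle_3 below 0.008 m and z of reel_15_mid in the frame of spindle_3 between 0.0225 and 0.0305 m and x of reel_15_label in the frame of spindle_3 below -0.024 m)) and angle between each of reel_60_mid, reel_45_mid, reel_30_mid, reel_15_mid's own z axis and vertical below 0.08 rad and linear speed of each of reel_60, reel_45, reel_30, reel_15 below 0.02 m/s and contact force between each of reel_60, reel_45, reel_30, reel_15 and the fingers below 0.2 N), for 0.3 s.
2. the 60 mm reel's label is read: the scanner's reading point is on the label, the scanner square to it and kept so for two seconds (skipped if this reel is absent) (distance between scanner_focus and reel_60_label below 0.02 m and angle between the z axis of scanner_grip and the z axis of reel_60_label, either way round below 0.3 rad), for 2 s.
3. the 45 mm reel's label is read: the scanner's reading point is on the label, the scanner square to it and kept so for two seconds (skipped if this reel is absent) (distance between scanner_focus and reel_45_label below 0.02 m and angle between the z axis of scanner_grip and the z axis of reel_45_label, either way round below 0.3 rad), for 2 s.
4. the 30 mm reel's label is read: the scanner's reading point is on the label, the scanner square to it and kept so for two seconds (skipped if this reel is absent) (distance between scanner_focus and reel_30_label below 0.02 m and angle between the z axis of scanner_grip and the z axis of reel_30_label, either way round below 0.3 rad), for 2 s.
5. the 15 mm reel's label is read: the scanner's reading point is on the label, the scanner square to it and kept so for two seconds (skipped if this reel is absent) (distance between scanner_focus and reel_15_label below 0.02 m and angle between the z axis of scanner_grip and the z axis of reel_15_label, either way round below 0.3 rad), for 2 s.
At the end, for the whole second after the job is handed in: Each reel present at rest on its own spindle: axis within 8 mm, underside within 4 mm of the plate, upright within 0.08 rad, label to the front (within about 40 degrees). Scanner at rest in its holster, window down: within 15 mm of the axis, 6 mm of the floor, upright within 0.2 rad (((horizontal distance between reel_60_mid and spindle_0 below 0.008 m and z of reel_60_mid in the frame of spindle_0 between 0.045 and 0.053 m and x of reel_60_label in the frame of spindle_0 below -0.024 m) or (horizontal distance between reel_60_mid and spindle_1 below 0.008 m and z of reel_60_mid in the frame of spindle_1 between 0.045 and 0.053 m and x of reel_60_label in the frame of spindle_1 below -0.024 m) or (horizontal distance between reel_60_mid and spindle_2 below 0.008 m and z of reel_60_mid in the frame of spindle_2 between 0.045 and 0.053 m and x of reel_60_label in the frame of spindle_2 below -0.024 m) or (horizontal distance between reel_60_mid and spindle_3 below 0.008 m and z of reel_60_mid in the frame of spindle_3 between 0.045 and 0.053 m and x of reel_60_label in the frame of spindle_3 below -0.024 m)) and ((horizontal distance between reel_45_mid and spindle_0 below 0.008 m and z of reel_45_mid in the frame of spindle_0 between 0.0375 and 0.0455 m and x of reel_45_label in the frame of spindle_0 below -0.024 m) or (horizontal distance between reel_45_mid and spindle_1 below 0.008 m and z of reel_45_mid in the frame of spindle_1 between 0.0375 and 0.0455 m and x of reel_45_label in the frame of spindle_1 below -0.024 m) or (horizontal distance between reel_45_mid and spindle_2 below 0.008 m and z of reel_45_mid in the frame of spindle_2 between 0.0375 and 0.0455 m and x of reel_45_label in the frame of spindle_2 below -0.024 m) or (horizontal distance between reel_45_mid and spindle_3 below 0.008 m and z of reel_45_mid in the frame of spindle_3 between 0.0375 and 0.0455 m and x of reel_45_label in the frame of spindle_3 below -0.024 m)) and ((horizontal distance between reel_30_mid and spindle_0 below 0.008 m and z of reel_30_mid in the frame of spindle_0 between 0.03 and 0.038 m and x of reel_30_label in the frame of spindle_0 below -0.024 m) or (horizontal distance between reel_30_mid and spindle_1 below 0.008 m and z of reel_30_mid in the frame of spindle_1 between 0.03 and 0.038 m and x of reel_30_label in the frame of spindle_1 below -0.024 m) or (horizontal distance between reel_30_mid and spindle_2 below 0.008 m and z of reel_30_mid in the frame of spindle_2 between 0.03 and 0.038 m and x of reel_30_label in the frame of spindle_2 below -0.024 m) or (horizontal distance between reel_30_mid and spindle_3 below 0.008 m and z of reel_30_mid in the frame of spindle_3 between 0.03 and 0.038 m and x of reel_30_label in the frame of spindle_3 below -0.024 m)) and ((horizontal distance between reel_15_mid and spindle_0 below 0.008 m and z of reel_15_mid in the frame of spindle_0 between 0.0225 and 0.0305 m and x of reel_15_label in the frame of spindle_0 below -0.024 m) or (horizontal distance between reel_15_mid and spindle_1 below 0.008 m and z of reel_15_mid in the frame of spindle_1 between 0.0225 and 0.0305 m and x of reel_15_label in the frame of spindle_1 below -0.024 m) or (horizontal distance between reel_15_mid and spindle_2 below 0.008 m and z of reel_15_mid in the frame of spindle_2 between 0.0225 and 0.0305 m and x of reel_15_label in the frame of spindle_2 below -0.024 m) or (horizontal distance between reel_15_mid and spindle_3 below 0.008 m and z of reel_15_mid in the frame of spindle_3 between 0.0225 and 0.0305 m and x of reel_15_label in the frame of spindle_3 below -0.024 m)) and angle between each of reel_60_mid, reel_45_mid, reel_30_mid, reel_15_mid's own z axis and vertical below 0.08 rad and linear speed of each of reel_60, reel_45, reel_30, reel_15, scanner below 0.02 m/s and horizontal distance between scanner_window and holster_floor below 0.015 m and z of scanner_window in the frame of holster_floor below 0.006 m and angle between scanner_grip's own z axis and vertical below 0.2 rad and z of scanner_grip in the frame of holster_floor above 0.1 m); the robot touches nothing.
It fails at once if a bystander (jar, tin or weight) is moved more than 4 cm (distance of any of resin_jar, tin, weight from where it was at the start of the episode above 0.04 m).
Of reel_60, reel_45, reel_30, reel_15 only 3 to 4 are there at a start; the rules pass over those that are not, and their reading is None.
At some moment in a run one of reel_60, reel_45, reel_30, reel_15 may be knocked a few centimetres aside while the robot is not near it.
It also fails if it takes over 210 s, if anything falls off the work surface, if the arm or the gripper's body presses on something with over 40 N, if the wrist force passes 120 N, or if a joint passes its speed limit or range.

### The arm

A 6-joint arm with a two-finger parallel gripper is mounted at the origin on the work surface. World frame = base frame: x ahead of the robot, y to its left, z up, the work surface at z = 0. Lengths are in m, angles in rad, forces in N, time in s.
With the tool pointing down it reaches from about 0.325 to 0.9 m from the base axis. Payload 6.1 kg.
Tool frame: the origin (TCP) lies between the finger pads; the fingertips stand 8 mm ahead of it and the grasp point (between the pads) lies 11 mm behind it; z points along the fingers, y is the line along which they close (so a half turn about z gives the same grasp; the last joint's range is limited). The gripper opens to 87 mm and grips with 3 to 60 N. Pads are 19 mm wide; open, the fingers measure 117 mm over their backs; the gripper's body (75 mm by 190 mm) begins 51 mm behind the grasp point.
Start: joints at [-1.372, 0.22, 1.526, -0, 1.395, -0.126], TCP at [0.199, -0.592, 0.21] pointing down, gripper open.
Joint ranges: [-2.98, 2.98], [-0.91, 2.08], [0.09, 2.57], [-1.24, 4.39], [0.2, 2.65], [-2.68, 2.68]. Speed limits (rad/s): [2.57, 2.57, 3.01, 3.14, 3.14, 3.14].

### API

Orientations are given as a unit quaternion [w, x, y, z].
In Python, from plant import state, get_image, hand_in gives the robot as it stands.
- The arm moves only by the tool move_arm, never from a script. Its argument "series" is a list that holds one entry, the list of rows, each a list of 4 numbers: the shift along the world's x, y, z in mm, then the turn about the world's z in rad. A call has 1 to 5 rows; each row shifts and turns the commanded pose from where the row before left it; what a row does not reach is not made up. A row lasts 1/10 s, in which the tool goes at most 50 mm and 8.59 degrees, less where a joint would pass 70% of its speed; a pose out of reach is approached as far as the arm can. A call is refused whole if a number of a shift passes 50 or a number of a turn 0.15, either way. A call with a gripper value outside its range is refused whole. "jaw" is the opening, from 0 (shut) to 1 (fully open), set as the call begins (left out, the last holds). The fingers move at their own pace and stop on an object; "squeeze" is the grip in N (left out, the last holds). Time passes only in rows, so rows that do not move let the fingers close. It gives the time, the measured TCP pose, the force, the opening and the grip force at its end, in the units of the state.
- state(): the state, without advancing time (a new reading comes with each control period).
- get_image(name): name is "side" or "top" or "wrist"; returns a dict with "image" (400x640x3 uint8, red, green, blue), "K" (3x3 intrinsics, pixels), "R" (3x3) and "t" (3): a world point X has camera coordinates R X + t. Camera axes: x right, y down, z forward; pixel columns grow to the right and rows downward; lengths in m; the calibration is good to about 2 mm. A picture is of the moment at which its call begins. There is no depth.
- hand_in(): hands the job in; it is judged then, once.
The state is a dict: "t": time; "joint_positions": joint angles; "qvel": joint speeds; "effort": joint torques, N m; "ee_pos": TCP position; "tool_rot": TCP orientation; "contact_force": force on the tool from outside, world axes, zero at the start; "moment": the same for the moment, N m; "finger_gap": finger opening in m; "grasp_force": force on a finger pad.
Only numpy, scipy, OpenCV 4.12 (cv2) and the standard library are available. Lean on these libraries where they do the work, as an engineer would, in place of code of your own. Each camera call takes 0.05 s, during which the arm holds its last target. There are 200 camera calls.

## Working session

There is one attempt and no reset: what is moved stays moved. The work goes in short steps, Python scripts to look and compute and a tool call to move; the robot and the scene stay as the last step left them, time stands still between calls to the robot, and variables do not carry over. Pictures are saved under pics/ and viewed, at most 14 in all, crops included, and the job is handed in when it is done.

Besides the shell and the picture viewer there is one more tool, called after "Call:" as a command line: name --argument value ..., lists and objects as JSON in quotes. move_arm: Moves the arm, as the interface text tells. Its arguments: {"type":"object","properties":{"series":{"type":"array"},"jaw":{"type":"number"},"squeeze":{"type":"number"}},"required":["series"]}

```bash
mkdir -p pics; cat > h.py <<'E'
import numpy as np, cv2
from plant import state, get_image
def save(n,f):
    d=get_image(n); cv2.imwrite('pics/'+f+'.png',d['image'][:,:,::-1]); np.savez('pics/'+f+'.npz',**d); return d
def ld(f): return dict(np.load('pics/'+f+'.npz'))
def ray(d,u,v):
    c=-d['R'].T@d['t']; r=d['R'].T@np.linalg.inv(d['K'])@np.array([u,v,1.]); return c,r/np.linalg.norm(r)
def onz(d,u,v,z):
    c,r=ray(d,u,v); return c+r*(z-c[2])/r[2]
def proj(d,X):
    p=d['K']@(d['R']@np.array(X,float)+d['t']); return p[:2]/p[2]
def tri(a,pa,b,pb):
    A=[];y=[]
    for d,p in((a,pa),(b,pb)):
        c,r=ray(d,*p); M=np.eye(3)-np.outer(r,r); A.append(M); y.append(M@c)
    X=np.linalg.lstsq(np.vstack(A),np.hstack(y),rcond=None)[0]
    return X,[np.linalg.norm(proj(a,X)-pa),np.linalg.norm(proj(b,X)-pb)]
E
python3 - <<'E'
from h import *
for n in('top','side','wrist'):
    d=save(n,n+'0'); print(n,d['K'][0,0],(-d['R'].T@d['t']).round(3),d['R'].round(2).tolist())
s=state(); print(s)
a=[cv2.imread(f'pics/{n}0.png') for n in('top','side')]
cv2.imwrite('pics/a0.png',cv2.resize(np.vstack(a),(480,600),interpolation=cv2.INTER_AREA))
E
```

```text
top 372.48222844677406 [ 0.285 -0.018  1.024] [[0.0, -1.0, -0.01], [-0.98, -0.0, -0.2], [0.2, 0.01, -0.98]]
side 377.70724523121936 [0.39  0.69  0.763] [[-0.99, -0.14, -0.0], [-0.1, 0.7, -0.7], [0.1, -0.7, -0.71]]
wrist 277.8855438081114 [ 0.277 -0.565  0.383] [[0.32, -0.95, -0.0], [-0.91, -0.3, 0.3], [-0.28, -0.09, -0.95]]
{'t': 0.15, 'joint_positions': array([-1.37210509e+00,  2.21097984e-01,  1.52736528e+00,  2.89039225e-06,
        1.39471672e+00, -1.26140966e-01]), 'qvel': array([-2.99269455e-04, -1.76361569e-03, -2.53708420e-03, -2.38938290e-03,
       -4.10899564e-05,  2.19412831e-03]), 'effort': array([ 1.11755118e-03, -4.95190358e+01, -3.87882721e+01,  7.00760214e-02,
        5.30966395e-02, -8.13554152e-05]), 'ee_pos': array([ 0.19933902, -0.59181438,  0.20884676]), 'tool_rot': array([-7.93191873e-04,  9.86839204e-01,  1.61702677e-01, -2.73621830e-05]), 'contact_force': array([-0.56325954,  0.37590403, -0.15854731]), 'moment': array([-0.00382296, -0.02508935,  0.00864961]), 'grasp_force': 0.0, 'finger_gap': 0.08678601821629266}
```

View pics/top0.png

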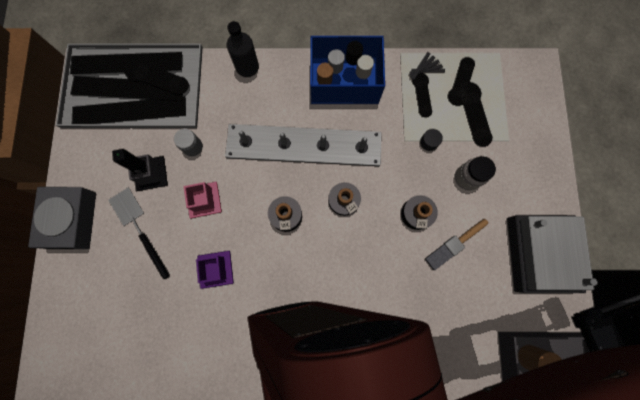

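View pics/side0.png

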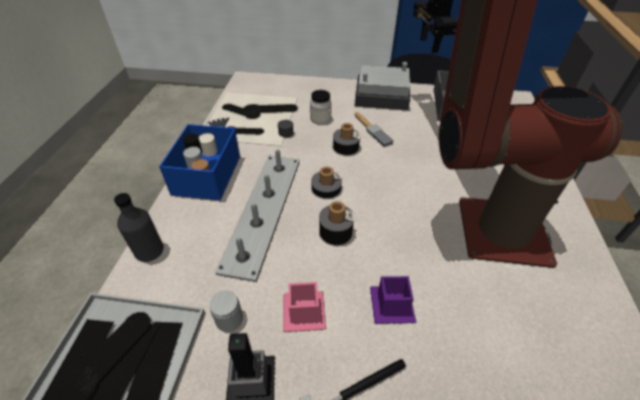

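The top view shows three reels, at about (285,213), (345,198) and (420,212). The stand's spindles are at (245,138) to (364,145). The scanner is in its grey holster at (150,170), and the pink (203,198) and purple (215,268) boxes are look-alikes. The tin is at (187,142), the weight at (431,140) and the jar at (475,172). The side view confirms three reels, at (337,222), (326,183) and (346,140).

```bash
python3 - <<'E'
from h import *
T=ld('top0');S=ld('side0')
a=cv2.resize(T['image'][105:235,225:445,::-1],None,fx=3.6,fy=3.6,interpolation=cv2.INTER_CUBIC)
b=cv2.resize(S['image'][115:245,300:375,::-1],None,fx=2,fy=2,interpolation=cv2.INTER_CUBIC)
c=cv2.resize(S['image'][330:400,200:300,::-1],None,fx=2,fy=2,interpolation=cv2.INTER_CUBIC)
d=cv2.resize(T['image'][140:195,100:175,::-1],None,fx=2,fy=2,interpolation=cv2.INTER_CUBIC)
m=np.zeros((600,800,3),np.uint8);m[:468,:792]=a
m[468:600,0:200]=c[:132]; m[468:578,200:350]=d
m[340:600,640:790]=b[:260]
cv2.imwrite('pics/crop1.png',m)
for n,D in(('T',T),('S',S)):
    h=cv2.cvtColor(D['image'],cv2.COLOR_RGB2HSV); k=cv2.inRange(h,(5,110,60),(20,255,255))
    N,l,st,ce=cv2.connectedComponentsWithStats(k)
    for i in range(1,N):
        if st[i,4]>25: print(n,st[i].tolist(),ce[i].round(1))
E
```

```text
T [0, 28, 31, 130, 2065] [13.5 85.8]
T [318, 63, 15, 15, 179] [324.9  70.2]
T [338, 189, 15, 14, 103] [345.3 195.6]
T [417, 202, 15, 15, 112] [424.1 209.3]
T [276, 204, 16, 15, 111] [283.1 210.9]
T [460, 220, 28, 22, 190] [473.2 230.3]
S [581, 0, 59, 58, 1200] [618.6  24.4]
S [464, 55, 34, 95, 847] [480.7 103.7]
S [502, 59, 14, 17, 59] [507.4  69. ]
S [543, 69, 22, 18, 155] [552.2  77.4]
S [486, 75, 27, 64, 484] [500.1 105.9]
S [509, 103, 52, 46, 839] [531.9 128. ]
S [598, 105, 21, 39, 290] [610.  126.4]
S [547, 108, 27, 16, 96] [560.4 116.6]
S [356, 114, 13, 11, 48] [362.1 119.3]
S [575, 119, 14, 7, 41] [582.  122.2]
S [342, 125, 10, 14, 127] [346.4 131.1]
S [612, 139, 28, 15, 246] [627.1 147.5]
S [192, 160, 15, 8, 96] [199.3 164.1]
S [321, 168, 12, 16, 171] [326.3 175.7]
S [587, 196, 46, 25, 512] [611.7 209.2]
S [330, 203, 15, 19, 240] [336.5 211.9]
S [488, 254, 27, 8, 65] [502.6 258.2]
S [515, 254, 14, 10, 52] [521.3 258.9]
S [526, 254, 23, 12, 72] [538.2 260.2]
```

View pics/crop1.png

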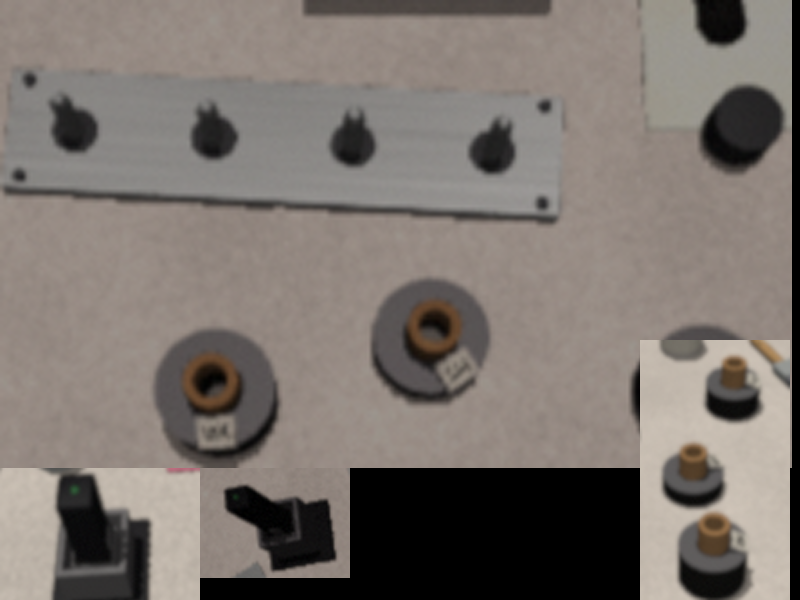

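The crop shows three core tops at T(283.6,210.6), (345.6,196.7) and (424,209). Their labels are at the front, with the middle reel's twisted. The real holster is the grey box at T(140,162), with the black scanner in it. The pink and purple ones are look-alikes.

```bash
python3 - <<'E'
from h import *
T=ld('top0');S=ld('side0')
for n,a,b in(('A',(283.6,210.6),(337,205)),('B',(345.6,196.7),(326.5,169.5)),('C',(424.1,209),(347.3,126.5)),('scan',(119,153),(240,340))):
    X,e=tri(T,a,S,b); print(n,X.round(4),np.round(e,1))
f=lambda x,y:(225+x/3.6,105+y/3.6)
for p in((29,79),(18,175),(545,106),(542,203),(75,130),(213,137),(353,145),(493,152)): print(p,onz(T,*f(*p),.014).round(4))
for p in((62,102),(207,107),(356,118),(503,125)): print('tip',onz(T,*f(*p),.08).round(4))
# spindle tips side view
for p in((237,240),(254,207),(267,180),(279,153)): print('side tip',onz(S,*p,.08).round(4))
# labels: white blobs near reels
h=cv2.cvtColor(T['image'],cv2.COLOR_RGB2HSV)
for p in((215,432),(457,371)): print('lab',onz(T,*f(*p),.04).round(4))
print('holster', onz(T,100+(280-200)/2,140+(525-468)/2,.073).round(4))
E
```

```text
A [0.4318 0.0646 0.099 ] [0. 0.]
B [ 0.4752 -0.0941  0.0686] [0.5 0.5]
C [ 0.4382 -0.2937  0.0787] [0.7 0.6]
scan [0.5525 0.4515 0.1778] [1.8 2.8]
(29, 79) [0.6883 0.2222 0.014 ]
(18, 175) [0.6083 0.2272 0.014 ]
(545, 106) [ 0.6658 -0.1886  0.014 ]
(542, 203) [ 0.5859 -0.1839  0.014 ]
(75, 130) [0.6455 0.1837 0.014 ]
(213, 137) [0.6398 0.0743 0.014 ]
(353, 145) [ 0.6333 -0.0364  0.014 ]
(493, 152) [ 0.6276 -0.1466  0.014 ]
tip [0.6438 0.1811 0.08  ]
tip [0.64   0.0731 0.08  ]
tip [ 0.6315 -0.0374  0.08  ]
tip [ 0.6261 -0.146   0.08  ]
side tip [0.6471 0.1879 0.08  ]
side tip [0.6352 0.0824 0.08  ]
side tip [ 0.6263 -0.0177  0.08  ]
side tip [ 0.6188 -0.1334  0.08  ]
lab [0.4026 0.0661 0.04  ]
lab [ 0.4485 -0.1128  0.04  ]
holster [0.548  0.4497 0.073 ]
```

Call:
move_arm --series '[[[23,40,2,0.025],[23,40,2,0.025],[23,40,2,0.025],[23,40,2,0.025],[23,40,2,0.025]]]' --jaw 0.75

```text
t: 0.65
ee_pos: [0.3149, -0.3905, 0.2195]
tool_rot: [-0.0, 0.975, 0.223, 0.0]
contact_force: [0.3, -0.7, -0.3]
finger_gap: 0.0661
grasp_force: 0.0
```

Call:
move_arm --series '[[[23,40,0,0.025],[23,40,0,0.025],[23,40,0,0.025],[23,40,0,0.025],[23,40,0,0.025]]]'

```text
t: 1.15
ee_pos: [0.4299, -0.1905, 0.2197]
tool_rot: [0.0, 0.959, 0.284, 0.0]
contact_force: [1.3, -1.0, 0.7]
finger_gap: 0.0651
grasp_force: 0.0
```

Call:
move_arm --series '[[[23,40,0,0.025],[23,40,0,0.025],[0,18,0,0],[0,0,0,0],[0,0,0,0]]]'

```text
t: 1.65
ee_pos: [0.4753, -0.0943, 0.2195]
tool_rot: [0.0, 0.951, 0.308, -0.0]
contact_force: [0.6, -0.8, -0.1]
finger_gap: 0.0654
grasp_force: 0.0
```

```bash
python3 - <<'E'
from h import *
s=state();print(s['t'],s['ee_pos'],2*np.arctan2(s['tool_rot'][2],s['tool_rot'][1]))
d=save('wrist','w1'); 
save('top','top1')
print(proj(d,(.475,-.094,.068)))
E
```

```text
1.65 [ 0.47525678 -0.09429182  0.21950964] 0.6259946729946027
[317.65267146 180.35944598]
```

View pics/w1.png

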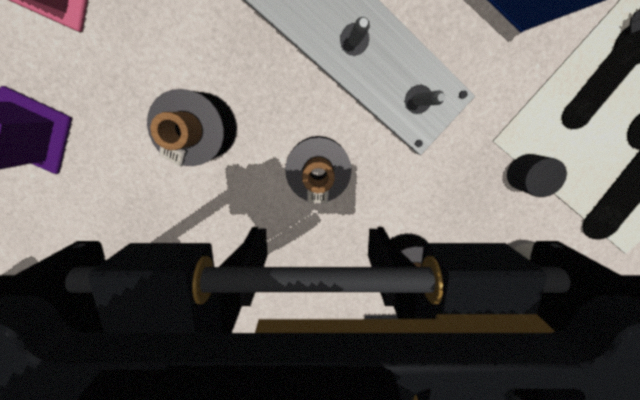

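Wrist view: reel B's core top is at (318,176) with its label straight below at (318,197). Reel A's core is at (172,130). Two spindles show, with feet at about (355,40) and (421,100).

```bash
python3 - <<'E'
from h import *
d=ld('w1');h=cv2.cvtColor(d['image'],cv2.COLOR_RGB2HSV)
k=cv2.inRange(h,(4,90,40),(22,255,255))
N,l,st,ce=cv2.connectedComponentsWithStats(k)
for i in range(1,N):
    if st[i,4]>60: print(st[i].tolist(),ce[i].round(1))
for p in((318,172),(318,174),(318,176)): print('B',onz(d,*p,.068).round(4))
print('Blab',onz(d,318,197,.038).round(4)); print('A',onz(d,170,130,.098).round(4),'lab',onz(d,172,156,.068).round(4))
print('s3',onz(d,438.5,97,.084),onz(d,421,100,.014),'s2',onz(d,364,21,.084),onz(d,354,40,.014))
crop=lambda a,y0,y1,x0,x1,f:cv2.resize(a[y0:y1,x0:x1,::-1],None,fx=f,fy=f,interpolation=cv2.INTER_CUBIC)
I=d['image']; m=np.zeros((600,800,3),np.uint8)
m[:300,:400]=crop(I,130,205,270,370,4); m[:300,400:]=crop(I,90,165,140,240,4);m[300:,:400]=crop(I,0,75,320,420,4);m[300:,400:]=crop(I,60,135,390,490,4)
cv2.imwrite('pics/c2.png',m)
E
```

```text
[150, 112, 52, 38, 1539] [175.3 129.5]
[302, 157, 33, 36, 761] [317.9 175.1]
[192, 257, 21, 47, 471] [199.5 280.2]
[423, 257, 21, 48, 473] [435.  280.5]
[256, 314, 298, 19, 4380] [414.1 324.6]
B [ 0.4836 -0.0883  0.068 ]
B [ 0.4816 -0.0897  0.068 ]
B [ 0.4796 -0.0912  0.068 ]
Blab [ 0.4504 -0.1124  0.038 ]
A [0.4351 0.0664 0.098 ] lab [0.3987 0.0622 0.068 ]
s3 [ 0.62584794 -0.14175003  0.084     ] [ 0.6289028  -0.14775955  0.014     ] s2 [ 0.63476309 -0.03440505  0.084     ] [ 0.63276241 -0.03478554  0.014     ]
```

View pics/c2.png

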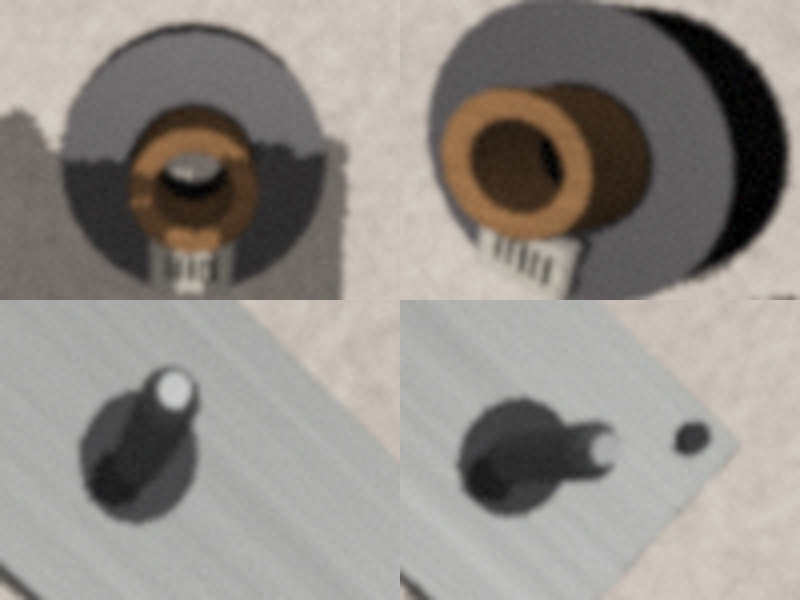

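The crop gives B's ring centre at (318.2,177.2) and A's at (169.2,131.2). The spindle tips are at (363.5,22.5) and (440.5,98), and the discs at their feet are at (354.5,39) and (418.5,99).

```bash
python3 - <<'E'
from h import *
d=ld('w1')
print('B',onz(d,318.2,177.2,.068),'lab',onz(d,318,198,.038)); print('A',onz(d,169.2,131.2,.098))
print('s3',onz(d,440.5,98,.084),onz(d,418.5,99,.014),'s2',onz(d,363.5,22.5,.084),onz(d,354.5,39,.014))
E
```

```text
B [ 0.47856085 -0.09224025  0.068     ] lab [ 0.44929738 -0.11318972  0.038     ]
A [0.43350382 0.06655355 0.098     ]
s3 [ 0.62634941 -0.14414238  0.084     ] [ 0.62792553 -0.14431563  0.014     ] s2 [ 0.63347208 -0.03481306  0.084     ] [ 0.63397496 -0.03460872  0.014     ]
```

Call:
move_arm --series '[[[3,2,-25,0],[0,0,-30,0],[0,0,-35,0],[0,0,-35,0],[0,0,-25,0]]]'

```text
t: 2.25
ee_pos: [0.477, -0.0934, 0.0674]
tool_rot: [-0.001, 0.952, 0.306, -0.001]
contact_force: [-0.6, -0.3, -0.0]
finger_gap: 0.0653
grasp_force: 0.0
```

Call:
move_arm --series '[[[0,0,-14,0],[0,0,-9,0],[0,0,0,0],[0,0,0,0]]]'

```text
t: 2.65
ee_pos: [0.4794, -0.093, 0.0479]
tool_rot: [0.001, 0.952, 0.307, 0.001]
contact_force: [0.4, 0.2, 0.7]
finger_gap: 0.0653
grasp_force: 0.0
```

Call:
move_arm --series '[[[0,0,0,0],[0,0,0,0],[0,0,0,0],[0,0,0,0],[0,0,0,0]]]' --jaw 0 --squeeze 25

```text
t: 3.15
ee_pos: [0.4787, -0.0924, 0.0471]
tool_rot: [0.0, 0.952, 0.307, 0.0]
contact_force: [-0.3, 0.1, 1.9]
finger_gap: 0.0385
grasp_force: 25.0
```

Call:
move_arm --series '[[[0,0,10,0],[0,0,20,0],[0,0,30,0],[0,0,30,0],[0,0,20,0]]]'

```text
t: 3.65
ee_pos: [0.4789, -0.0924, 0.1593]
tool_rot: [0.001, 0.952, 0.307, 0.001]
contact_force: [0.2, -0.1, -1.8]
finger_gap: 0.0381
grasp_force: 25.0
```

Call:
move_arm --series '[[[26,10,2,-0.112],[26,10,0,-0.112],[26,10,0,-0.112],[26,10,0,-0.112],[26,10,0,-0.112]]]'

```text
t: 4.15
ee_pos: [0.609, -0.0417, 0.1587]
tool_rot: [-0.0, 1.0, 0.03, -0.001]
contact_force: [0.4, -1.1, -1.9]
finger_gap: 0.0385
grasp_force: 25.0
```

Call:
move_arm --series '[[[25,8,0,-0.112],[0,0,0,0],[0,0,0,0]]]'

```text
t: 4.45
ee_pos: [0.6329, -0.034, 0.1582]
tool_rot: [-0.0, 1.0, -0.023, -0.001]
contact_force: [0.0, -1.5, -3.3]
finger_gap: 0.0383
grasp_force: 25.0
```

```bash
python3 - <<'E'
from h import *
s=state();p=s['ee_pos'];print(s['t'],p,2*np.arctan2(s['tool_rot'][2],s['tool_rot'][1]))
d=save('wrist','w2');S=save('side','s2'); save('top','t2')
print(proj(d,p+[0,0,.022]),proj(S,p+[0,0,.022]),proj(S,(.6335,-.0348,.084)))
m=np.zeros((400,800,3),np.uint8);m[:,:480]=d['image'][:,80:560,::-1]
m[:300,480:780]=cv2.resize(S['image'][120:220,220:320,::-1],None,fx=3,fy=3);cv2.imwrite('pics/c3.png',m)
E
```

```text
4.45 [ 0.63286619 -0.03404045  0.1582101 ] -0.0450629808459003
[319.01592379 249.42051873] [262.15626555 145.93442133] [265.72370727 174.34736285]
```

View pics/c3.png

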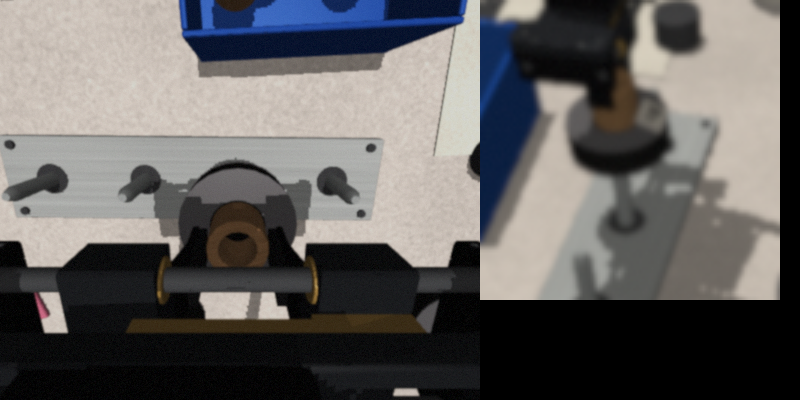

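Wrist view: the held core's top is at about (318,246) against a predicted (319,249), so the reel sits about 1 mm off the TCP. In the side view the spindle is under the reel. Next is the descent.

Call:
move_arm --series '[[[0,-1,-15,0],[0,0,-20,0],[0,0,-20,0],[0,0,-20,0],[0,0,-12,0]]]'

```text
t: 5.1
ee_pos: [0.6317, -0.0354, 0.0691]
tool_rot: [-0.0, 1.0, -0.024, -0.001]
contact_force: [0.3, 0.1, -2.5]
finger_gap: 0.0384
grasp_force: 25.0
```

Call:
move_arm --series '[[[0,0,-5,0],[0,0,-3,0],[0,0,-2,0],[0,0,0,0],[0,0,0,0]]]'

```text
t: 5.6
ee_pos: [0.6339, -0.0354, 0.0625]
tool_rot: [0.0, 1.0, -0.024, 0.001]
contact_force: [0.2, 0.1, -2.2]
finger_gap: 0.0387
grasp_force: 25.0
```

Call:
move_arm --series '[[[0,0,-2,0],[0,0,-1,0],[0,0,0,0],[0,0,0,0]]]'

```text
t: 6.0
ee_pos: [0.634, -0.0354, 0.0611]
tool_rot: [0.0, 1.0, -0.024, 0.001]
contact_force: [-5.0, 0.7, 9.8]
finger_gap: 0.0384
grasp_force: 25.0
```

Call:
move_arm --series '[[[0,0,0,0],[0,0,0,0],[0,0,0,0],[0,0,0,0],[0,0,0,0]]]' --jaw 0.75

```text
t: 6.5
ee_pos: [0.6334, -0.0353, 0.0585]
tool_rot: [-0.0, 1.0, -0.024, -0.0]
contact_force: [0.4, 0.6, -0.1]
finger_gap: 0.064
grasp_force: 0.0
```

Call:
move_arm --series '[[[0,0,20,0],[0,0,30,0],[0,0,40,0],[0,0,40,0],[0,0,40,0]]]'

```text
t: 7.0
ee_pos: [0.6332, -0.0353, 0.2301]
tool_rot: [-0.0, 1.0, -0.024, -0.0]
contact_force: [-0.4, -0.3, -0.3]
finger_gap: 0.065
grasp_force: 0.0
```

```bash
python3 - <<'E'
from h import *
s=state();p=s['ee_pos'];print(s['t'],p)
d=save('wrist','w3');S=save('side','s3'); T=save('top','t3')
print(proj(d,(.6335,-.0348,.082)),proj(S,(.6335,-.0348,.082)))
for n,D in(('T',T),('S',S)):
    h=cv2.cvtColor(D['image'],cv2.COLOR_RGB2HSV); k=cv2.inRange(h,(5,110,60),(20,255,255))
    N,l,st,ce=cv2.connectedComponentsWithStats(k)
    for i in range(1,N):
        if st[i,4]>25 and 240<ce[i][0]<450 and ce[i][1]>100: print(n,st[i].tolist(),ce[i].round(1))
m=np.zeros((400,800,3),np.uint8);m[:,:480]=d['image'][:,80:560,::-1]
m[:300,480:780]=cv2.resize(S['image'][120:220,220:320,::-1],None,fx=3,fy=3);cv2.imwrite('pics/c4.png',m)
E
```

```text
7.0 [ 0.63317443 -0.03528409  0.2300891 ]
[317.88527864 180.21788395] [265.79612598 174.90140188]
T [417, 202, 15, 16, 130] [423.9 209.4]
S [356, 114, 13, 11, 49] [362.1 119.3]
S [342, 124, 10, 15, 128] [346.4 130.9]
S [261, 173, 13, 17, 147] [267.5 182.1]
S [329, 202, 16, 20, 244] [336.5 211.7]
```

View pics/c4.png

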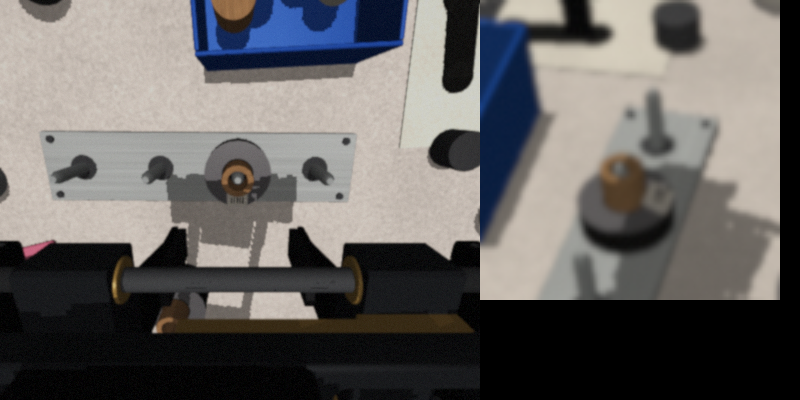

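The 30 mm reel is flat on spindle 2, with the label forward. Next I look at reel C from above.

Call:
move_arm --series '[[[-28,-37,0,0],[-28,-37,0,0],[-28,-37,0,0],[-28,-37,0,0],[-28,-37,0,0]]]'

```text
t: 7.65
ee_pos: [0.4914, -0.2209, 0.2268]
tool_rot: [-0.001, 1.0, -0.023, -0.001]
contact_force: [1.0, -0.9, 0.1]
finger_gap: 0.0652
grasp_force: 0.0
```

Call:
move_arm --series '[[[-28,-37,0,0],[-28,-37,0,0],[0,0,0,0],[0,0,0,0]]]'

```text
t: 8.05
ee_pos: [0.4364, -0.2945, 0.2272]
tool_rot: [-0.001, 1.0, -0.025, -0.001]
contact_force: [-0.6, 0.2, -0.0]
finger_gap: 0.0652
grasp_force: 0.0
```

```bash
python3 - <<'E'
from h import *
s=state();p=s['ee_pos'];print(s['t'],p)
d=save('wrist','w4');T=save('top','t4')
print(proj(d,(.438,-.2937,.083)))
I=d['image'];c=proj(d,(.438,-.2937,.083)).astype(int)
y0=max(0,c[1]-50);x0=c[0]-66
print(x0,y0)
m=cv2.resize(I[y0:y0+100,x0:x0+133,::-1],None,fx=4.5,fy=4.5,interpolation=cv2.INTER_CUBIC)
cv2.imwrite('pics/c5.png',m)
E
```

```text
8.05 [ 0.43635629 -0.29453383  0.22723931]
[317.74672022 179.78841096]
251 129
```

View pics/c5.png

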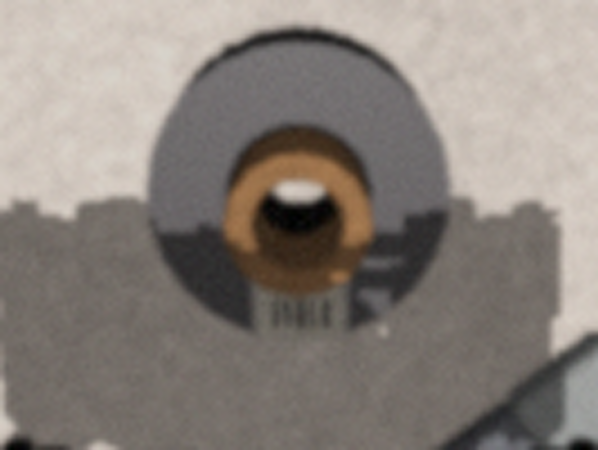

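The crop has C's ring centre at wrist pixel (317,179), within 1 mm of the estimate, with the label square to the gripper. The ring and winding sizes fit the 45 mm reel. Next is the grasp.

Call:
move_arm --series '[[[1,1,-25,0],[0,0,-35,0],[0,0,-35,0],[0,0,-35,0],[0,0,-20,0]]]'

```text
t: 8.65
ee_pos: [0.4379, -0.2902, 0.0751]
tool_rot: [-0.002, 1.0, -0.022, -0.002]
contact_force: [-0.9, 0.5, -0.6]
finger_gap: 0.0652
grasp_force: 0.0
```

Call:
move_arm --series '[[[0,0,-10,0],[0,0,-8,0],[0,0,0,0],[0,0,0,0]]]'

```text
t: 9.05
ee_pos: [0.4393, -0.2937, 0.0618]
tool_rot: [0.001, 1.0, -0.023, 0.001]
contact_force: [0.6, 0.5, 0.7]
finger_gap: 0.0655
grasp_force: 0.0
```

Call:
move_arm --series '[[[0,0,0,0],[0,0,0,0],[0,0,0,0],[0,0,0,0],[0,0,0,0]]]' --jaw 0

```text
t: 9.55
ee_pos: [0.4385, -0.2936, 0.061]
tool_rot: [0.0, 1.0, -0.024, 0.0]
contact_force: [-0.5, 0.3, 1.1]
finger_gap: 0.0381
grasp_force: 25.0
```

Call:
move_arm --series '[[[0,0,10,0],[0,0,25,0],[0,0,35,0],[0,0,35,0],[0,0,15,0]]]'

```text
t: 10.05
ee_pos: [0.4398, -0.2944, 0.1847]
tool_rot: [0.002, 1.0, -0.024, 0.002]
contact_force: [0.2, 0.1, -2.1]
finger_gap: 0.0382
grasp_force: 25.0
```

Call:
move_arm --series '[[[32,25,0,0],[32,25,0,0],[32,25,0,0],[32,25,0,0],[32,25,0,0]]]'

```text
t: 10.55
ee_pos: [0.5989, -0.1669, 0.1796]
tool_rot: [-0.0, 1.0, -0.024, -0.001]
contact_force: [0.0, 0.3, -2.4]
finger_gap: 0.0388
grasp_force: 25.0
```

Call:
move_arm --series '[[[29,24,0,0],[0,0,0,0],[0,0,0,0]]]'

```text
t: 10.85
ee_pos: [0.6269, -0.1434, 0.1792]
tool_rot: [-0.0, 1.0, -0.023, -0.001]
contact_force: [-0.5, -0.4, -3.3]
finger_gap: 0.0383
grasp_force: 25.0
```

```bash
python3 - <<'E'
from h import *
s=state();p=s['ee_pos'];print(s['t'],p)
d=save('wrist','w5');S=save('side','s5');T=save('top','t5')
# reel A still where it was?
for n,D in(('S',S),):
    h=cv2.cvtColor(D['image'],cv2.COLOR_RGB2HSV); k=cv2.inRange(h,(5,110,60),(20,255,255))
    N,l,st,ce=cv2.connectedComponentsWithStats(k)
    for i in range(1,N):
        if st[i,4]>25 and 240<ce[i][0]<450 and ce[i][1]>100: print(n,st[i].tolist(),ce[i].round(1))
q=proj(d,p+[0,0,.022]);print(q)
h=cv2.cvtColor(d['image'],cv2.COLOR_RGB2HSV); k=cv2.inRange(h,(4,90,40),(22,255,255))[200:300,270:370]
N,l,st,ce=cv2.connectedComponentsWithStats(k)
for i in range(1,N):
    if st[i,4]>60: print(st[i].tolist(),ce[i].round(1)+[270,200])
E
```

```text
10.85 [ 0.62693409 -0.14337707  0.17918799]
S [270, 113, 12, 18, 120] [276.2 123.6]
S [356, 114, 13, 11, 48] [362.1 119.2]
S [261, 173, 13, 17, 150] [267.5 181.7]
S [330, 203, 15, 19, 246] [336.6 211.8]
[318.98348804 249.43970975]
[16, 0, 63, 67, 3310] [317.3 236.3]
```

Call:
move_arm --series '[[[0,-1,-20,0],[0,0,-20,0],[0,0,-20,0],[0,0,-20,0],[0,0,-12,0]]]'

```text
t: 11.5
ee_pos: [0.6257, -0.1461, 0.087]
tool_rot: [-0.0, 1.0, -0.024, -0.001]
contact_force: [0.2, -0.3, -2.3]
finger_gap: 0.0389
grasp_force: 25.0
```

Call:
move_arm --series '[[[0,0,-5,0],[0,0,-4,0],[0,0,-3,0],[0,0,-1,0],[0,0,0,0]]]'

```text
t: 12.0
ee_pos: [0.6278, -0.1454, 0.0763]
tool_rot: [0.0, 1.0, -0.024, 0.0]
contact_force: [-0.9, -0.0, -1.6]
finger_gap: 0.0387
grasp_force: 25.0
```

Call:
move_arm --series '[[[0,0,-1,0],[0,0,0,0],[0,0,0,0]]]'

```text
t: 12.3
ee_pos: [0.6278, -0.1455, 0.0759]
tool_rot: [0.0, 1.0, -0.024, 0.0]
contact_force: [-3.8, 0.2, 5.7]
finger_gap: 0.0385
grasp_force: 25.0
```

Call:
move_arm --series '[[[0,0,0,0],[0,0,0,0],[0,0,0,0],[0,0,0,0],[0,0,0,0]]]' --jaw 0.75

```text
t: 12.8
ee_pos: [0.6274, -0.1453, 0.0746]
tool_rot: [-0.0, 1.0, -0.024, -0.0]
contact_force: [-0.3, 0.3, -0.4]
finger_gap: 0.0637
grasp_force: 0.0
```

Call:
move_arm --series '[[[0,0,20,0],[0,0,30,0],[0,0,40,0],[0,0,40,0],[0,0,40,0]]]'

```text
t: 13.3
ee_pos: [0.6272, -0.1452, 0.2461]
tool_rot: [-0.0, 1.0, -0.024, -0.0]
contact_force: [0.5, -0.1, 0.3]
finger_gap: 0.0653
grasp_force: 0.0
```

Call:
move_arm --series '[[[-28,30,5,0],[-28,30,5,0],[-28,30,0,0],[-28,30,0,0],[-28,30,0,0]]]'

```text
t: 13.8
ee_pos: [0.4862, 0.0057, 0.2547]
tool_rot: [-0.0, 1.0, -0.024, 0.0]
contact_force: [0.5, 0.4, 0.2]
finger_gap: 0.065
grasp_force: 0.0
```

Call:
move_arm --series '[[[-28,30,0,0],[-26,31,0,0],[0,0,0,0],[0,0,0,0]]]'

```text
t: 14.2
ee_pos: [0.4335, 0.0661, 0.2552]
tool_rot: [0.0, 1.0, -0.023, 0.001]
contact_force: [0.8, -1.1, -0.3]
finger_gap: 0.0654
grasp_force: 0.0
```

```bash
python3 - <<'E'
from h import *
s=state();p=s['ee_pos'];print(s['t'],p)
d=save('wrist','w6');S=save('side','s6');T=save('top','t6')
c=proj(d,(.433,.0655,.098));print(c)
I=d['image'];c=c.astype(int)
y0=max(0,c[1]-50);x0=c[0]-66
print(x0,y0)
m=np.zeros((450,800,3),np.uint8)
m[:,:479]=cv2.resize(I[y0:y0+120,x0:x0+133,::-1],None,fx=3.6,fy=3.75,interpolation=cv2.INTER_CUBIC)[:450,:479]
m[:300,480:780]=cv2.resize(S['image'][120:220,220:320,::-1],None,fx=3,fy=3)
cv2.imwrite('pics/c6.png',m)
E
```

```text
14.2 [0.43353494 0.06606527 0.25517805]
[318.70557476 179.2763182 ]
252 129
```

View pics/c6.png

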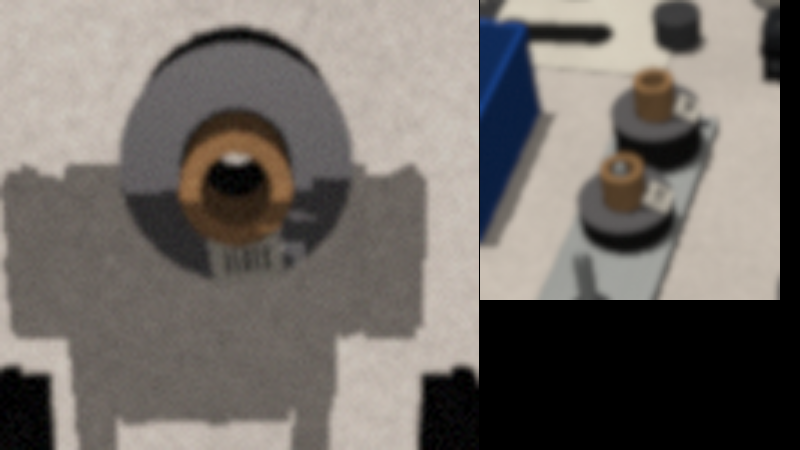

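Reel A's ring centre is at (317.8,178.9), as expected. The side crop shows the 45 and 30 mm reels seated. Next I grasp A, the 60 mm reel.

Call:
move_arm --series '[[[0,0,-35,0],[0,0,-40,0],[0,0,-40,0],[0,0,-35,0],[0,0,-15,0]]]'

```text
t: 14.85
ee_pos: [0.4312, 0.0647, 0.0857]
tool_rot: [0.0, 1.0, -0.025, -0.003]
contact_force: [-0.1, -0.8, 1.2]
finger_gap: 0.0657
grasp_force: 0.0
```

Call:
move_arm --series '[[[0,0,-9,0],[0,0,-6,0],[0,0,0,0],[0,0,0,0]]]'

```text
t: 15.25
ee_pos: [0.4344, 0.0655, 0.0757]
tool_rot: [0.0, 1.0, -0.024, 0.001]
contact_force: [-0.1, 0.8, 0.2]
finger_gap: 0.0654
grasp_force: 0.0
```

Call:
move_arm --series '[[[0,0,0,0],[0,0,0,0],[0,0,0,0],[0,0,0,0],[0,0,0,0]]]' --jaw 0

```text
t: 15.75
ee_pos: [0.4337, 0.0659, 0.075]
tool_rot: [-0.0, 1.0, -0.024, 0.0]
contact_force: [0.5, 0.6, 0.5]
finger_gap: 0.0391
grasp_force: 25.0
```

Call:
move_arm --series '[[[0,0,10,0],[0,0,25,0],[0,0,35,0],[0,0,35,0],[0,0,20,0]]]'

```text
t: 16.25
ee_pos: [0.4342, 0.0657, 0.203]
tool_rot: [0.0, 1.0, -0.024, 0.002]
contact_force: [1.7, 0.4, -3.1]
finger_gap: 0.0392
grasp_force: 25.0
```

Call:
move_arm --series '[[[35,20,0,0],[35,20,0,0],[35,20,0,0],[35,20,0,0],[35,20,0,0]]]'

```text
t: 16.75
ee_pos: [0.6091, 0.1665, 0.1994]
tool_rot: [0.0, 1.0, -0.024, -0.001]
contact_force: [0.5, -1.6, -2.8]
finger_gap: 0.0383
grasp_force: 25.0
```

Call:
move_arm --series '[[[37,19,0,0],[0,0,0,0],[0,0,0,0]]]'

```text
t: 17.05
ee_pos: [0.6446, 0.1848, 0.1978]
tool_rot: [0.0, 1.0, -0.023, -0.002]
contact_force: [-0.5, 1.1, -3.5]
finger_gap: 0.0387
grasp_force: 25.0
```

```bash
python3 - <<'E'
from h import *
s=state();p=s['ee_pos'];print(s['t'],p)
d=save('wrist','w7');S=save('side','s7')
q=proj(d,p+[0,0,.022]);print(q, proj(S,p+[0,0,-.076]), proj(S,(.6455,.1846,.014)),proj(S,(.6455,.1846,.084)))
m=np.zeros((400,800,3),np.uint8);m[:,:480]=d['image'][:,80:560,::-1]
m[:400,480:800]=cv2.resize(S['image'][160:285,180:280,::-1],(320,400));cv2.imwrite('pics/c7.png',m)
E
```

```text
17.05 [0.6446112  0.1848207  0.19781029]
[319.02717064 249.52521098] [235.61870081 227.29442539] [242.16808735 255.99389665] [237.8212909 237.8656597]
```

View pics/c7.png

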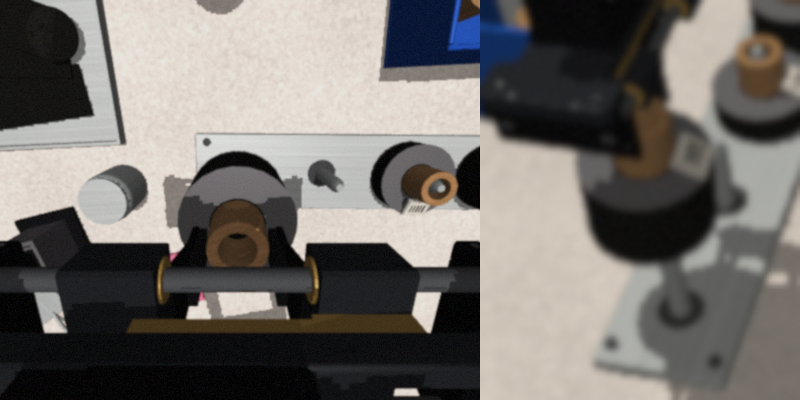

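The side crop shows the foot of spindle 0 at (243,256), predicted (242,256). The reel is aligned, so I lower it.

Call:
move_arm --series '[[[1,0,-20,0],[0,0,-22,0],[0,0,-22,0],[0,0,-20,0],[0,0,-12,0]]]'

```text
t: 17.65
ee_pos: [0.6448, 0.1839, 0.1029]
tool_rot: [0.0, 1.0, -0.024, -0.001]
contact_force: [-0.6, -0.6, -3.5]
finger_gap: 0.039
grasp_force: 25.0
```

Call:
move_arm --series '[[[0,0,-5,0],[0,0,-4,0],[0,0,-2,0],[0,0,-1,0],[0,0,0,0]]]'

```text
t: 18.15
ee_pos: [0.6468, 0.1848, 0.0924]
tool_rot: [-0.0, 1.0, -0.024, 0.0]
contact_force: [-0.6, 0.8, -2.6]
finger_gap: 0.0392
grasp_force: 25.0
```

Call:
move_arm --series '[[[0,0,-2,0],[0,0,-1,0],[0,0,0,0],[0,0,0,0]]]'

```text
t: 18.55
ee_pos: [0.6479, 0.1847, 0.0903]
tool_rot: [-0.0, 1.0, -0.024, 0.002]
contact_force: [2.2, -1.1, 3.8]
finger_gap: 0.0388
grasp_force: 25.0
```

Call:
move_arm --series '[[[0,0,0,0],[0,0,0,0],[0,0,0,0],[0,0,0,0],[0,0,0,0]]]' --jaw 0.75

```text
t: 19.05
ee_pos: [0.646, 0.1847, 0.0883]
tool_rot: [0.0, 1.0, -0.024, -0.0]
contact_force: [-0.7, 1.3, 0.1]
finger_gap: 0.0636
grasp_force: 0.0
```

Call:
move_arm --series '[[[0,0,20,0],[0,0,35,0],[0,0,45,0],[0,0,45,0],[0,0,45,0]]]'

```text
t: 19.55
ee_pos: [0.646, 0.1847, 0.2803]
tool_rot: [0.0, 1.0, -0.024, -0.0]
contact_force: [0.7, -0.0, 0.6]
finger_gap: 0.0655
grasp_force: 0.0
```

Call:
move_arm --series '[[[-15,43,8,0],[-15,43,8,0],[-15,43,0,0],[-15,43,0,0],[-15,43,0,0]]]'

```text
t: 20.05
ee_pos: [0.5706, 0.4012, 0.2948]
tool_rot: [-0.0, 1.0, -0.024, 0.0]
contact_force: [1.6, 0.2, -0.3]
finger_gap: 0.0651
grasp_force: 0.0
```

Call:
move_arm --series '[[[-20,43,0,0],[0,9,0,0],[0,0,0,0],[0,0,0,0]]]'

```text
t: 20.45
ee_pos: [0.5519, 0.4508, 0.2944]
tool_rot: [0.0, 1.0, -0.024, -0.0]
contact_force: [-0.5, -0.3, -0.7]
finger_gap: 0.0654
grasp_force: 0.0
```

```bash
python3 - <<'E'
from h import *
s=state();p=s['ee_pos'];print(s['t'],p)
d=save('wrist','w8');S=save('side','s8');T=save('top','t8')
for z in(.178,.073): print(proj(d,(.5515,.451,z)),proj(S,(.5515,.451,z)))
m=np.zeros((600,800,3),np.uint8);m[:360,:480]=cv2.resize(d['image'][60:300,160:480,::-1],(480,360))
m[:360,480:800]=cv2.resize(S['image'][130:270,200:325,::-1],(320,360))
m[360:600,:480]=cv2.resize(T['image'][100:220,180:420,::-1],(480,240))
cv2.imwrite('pics/c8.png',m)
E
```

```text
20.45 [0.55187462 0.45080721 0.29438308]
[318.08117038 188.03174599] [238.05799629 338.90212335]
[317.87191319 168.21665733] [246.8479398  364.47844624]
```

View pics/c8.png

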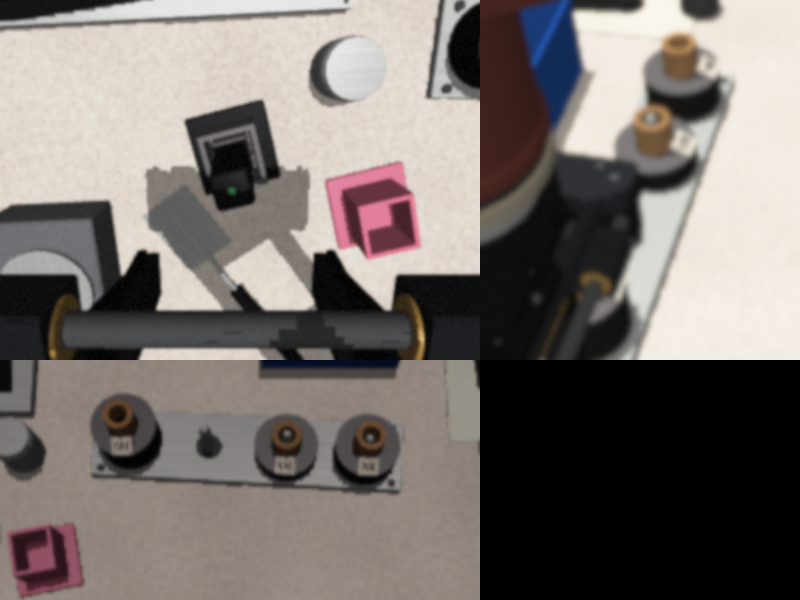

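All three reels are seated with labels to the front. The scanner's top, with a green dot, is at wrist pixel (315,188) inside the grey holster. The foot's corners are at crop (187,120), (265,100) and (279,177).

```bash
python3 - <<'E'
from h import *
d=ld('w8');T=ld('top0')
f=lambda x,y:(160+x/1.5,60+y/1.5)
c=[onz(d,*f(*p),.008) for p in((187,120),(265,100),(279,177))];print(np.round(c,4))
v=c[1]-c[0];w=c[2]-c[1];print('yaw',np.arctan2(v[0],-v[1]),np.arctan2(-w[1],-w[0]),'centre',(c[0]+c[2])/2)
print(tri(T,(119,153),d,f(233,192)), onz(d,*f(233,192),.178))
m=cv2.resize(d['image'][115:215,270:380,::-1],None,fx=5,fy=5,interpolation=cv2.INTER_CUBIC)
cv2.imwrite('pics/c9.png',m)
E
```

```text
[[0.5874 0.5035 0.008 ]
 [0.6045 0.418  0.008 ]
 [0.5187 0.4045 0.008 ]]
yaw 0.1972556106687244 0.15639763466167353 centre [0.55307694 0.45397884 0.008     ]
(array([0.5544373 , 0.45203773, 0.18142326]), [np.float64(1.1377452115722442), np.float64(2.3652317734205868)]) [0.55168017 0.45398055 0.178     ]
```

View pics/c9.png

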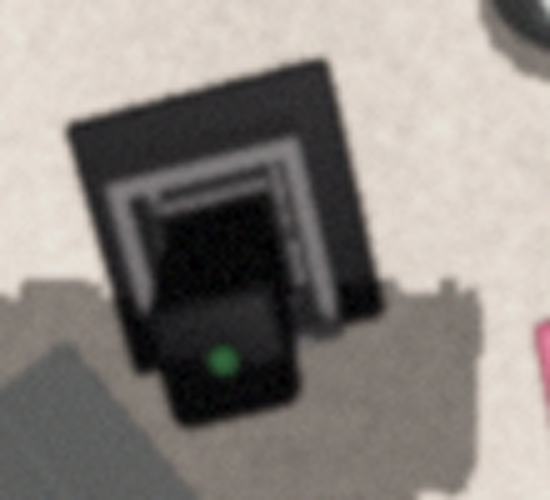

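The crop shows the scanner in line with its holster. The yaw is about 0.18 and the centre about (0.553, 0.454). I align and go down to grip the handle.

Call:
move_arm --series '[[[1,3,-20,0.075],[0,0,-30,0.075],[0,0,-35,0.075],[0,0,-35,0],[0,0,-25,0]]]'

```text
t: 21.1
ee_pos: [0.5523, 0.4525, 0.1469]
tool_rot: [0.001, 0.996, 0.088, -0.001]
contact_force: [-0.8, -0.4, -0.4]
finger_gap: 0.0653
grasp_force: 0.0
```

Call:
move_arm --series '[[[0,0,-15,0],[0,0,-10,0],[0,0,0,0],[0,0,0,0]]]'

```text
t: 21.5
ee_pos: [0.5534, 0.4549, 0.1263]
tool_rot: [-0.001, 0.996, 0.089, 0.001]
contact_force: [1.5, 0.1, -0.3]
finger_gap: 0.0652
grasp_force: 0.0
```

Call:
move_arm --series '[[[0,0,0,0],[0,0,0,0],[0,0,0,0],[0,0,0,0],[0,0,0,0]]]' --jaw 0 --squeeze 20

```text
t: 22.0
ee_pos: [0.5525, 0.4548, 0.1249]
tool_rot: [-0.0, 0.996, 0.089, 0.0]
contact_force: [-0.1, -1.1, 0.2]
finger_gap: 0.0332
grasp_force: 0.0
```

```bash
python3 - <<'E'
from h import *
s=state();print(s['ee_pos'],2*np.arctan2(s['tool_rot'][2],s['tool_rot'][1]))
S=save('side','s9');T=save('top','t9')
E
```

```text
[0.55245466 0.45475564 0.12491121] 0.17790220992879524
```

Call:
move_arm --series '[[[0,0,0,0],[0,0,0,0],[0,0,0,0],[0,0,0,0]]]'

```text
t: 22.5
ee_pos: [0.5525, 0.4547, 0.1248]
tool_rot: [-0.0, 0.996, 0.089, 0.0]
contact_force: [-0.1, -0.1, 0.9]
finger_gap: 0.03
grasp_force: 19.8
```

Call:
move_arm --series '[[[0,0,8,0],[0,0,12,0],[0,0,14,0],[0,0,14,0],[0,0,0,0]]]'

```text
t: 23.0
ee_pos: [0.5542, 0.4559, 0.1773]
tool_rot: [-0.002, 0.996, 0.089, 0.003]
contact_force: [0.2, 0.5, -0.6]
finger_gap: 0.0299
grasp_force: 19.8
```

Call:
move_arm --series '[[[-5,-1,0,0],[-5,-1,0,0],[-5,-1,0,0],[-5,-1,0,0],[0,0,0,0]]]'

```text
t: 23.5
ee_pos: [0.5317, 0.4506, 0.1727]
tool_rot: [0.0, 0.996, 0.089, -0.0]
contact_force: [1.4, 0.4, -1.6]
finger_gap: 0.03
grasp_force: 20.0
```

Call:
move_arm --series '[[[-5,-1,0,0],[-5,-1,0,0],[-5,-1,0,0],[0,0,0,0]]]'

```text
t: 23.9
ee_pos: [0.5164, 0.4476, 0.1724]
tool_rot: [0.0, 0.996, 0.089, -0.001]
contact_force: [1.3, 0.6, -2.0]
finger_gap: 0.0297
grasp_force: 20.0
```

```bash
python3 - <<'E'
from h import *
s=state();print(s['ee_pos'],s['contact_force'],s['moment'])
S=save('side','s10');T=save('top','t10')
m=np.zeros((400,800,3),np.uint8);m[:,:400]=cv2.resize(S['image'][270:400,180:310,::-1],(400,400))
m[:,400:]=cv2.resize(T['image'][110:210,80:180,::-1],(400,400))
cv2.imwrite('pics/c10.png',m)
E
```

```text
[0.51640397 0.44760562 0.17242452] [ 1.30717132  0.60719445 -1.96576626] [ 0.19752225 -0.28163435  0.03453726]
```

View pics/c10.png

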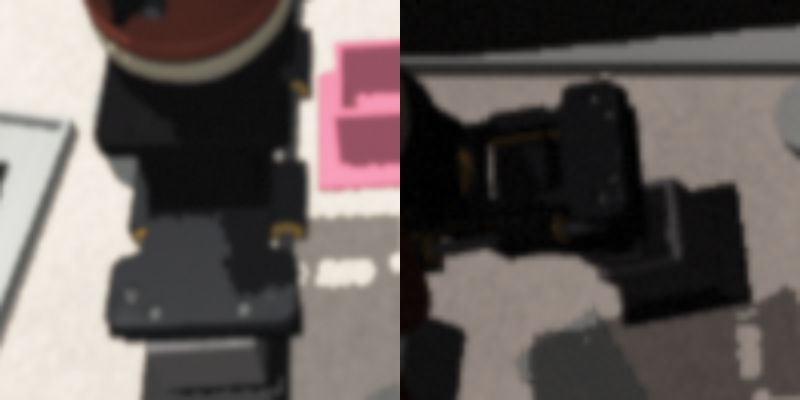

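The crops show the gripper over the holster rim but hide the tilt. The steady 1.3 N side force fits the scanner pivoting in the pads. I finish the tilt, lift and carry it to a clear place.

Call:
move_arm --series '[[[-5,-1,0,0],[-5,-1,0,0],[-4,-1,0,0],[0,0,0,0],[0,0,0,0]]]'

```text
t: 24.5
ee_pos: [0.503, 0.4445, 0.1728]
tool_rot: [0.0, 0.996, 0.089, -0.0]
contact_force: [1.1, -0.1, -0.4]
finger_gap: 0.0301
grasp_force: 20.0
```

Call:
move_arm --series '[[[0,0,15,0],[0,0,25,0],[0,0,35,0],[0,0,35,0],[0,0,35,0]]]'

```text
t: 25.0
ee_pos: [0.5027, 0.4445, 0.3201]
tool_rot: [-0.0, 0.996, 0.089, -0.001]
contact_force: [0.3, 0.6, -2.2]
finger_gap: 0.0297
grasp_force: 20.0
```

Call:
move_arm --series '[[[-5,-35,5,-0.05],[-5,-35,5,-0.05],[-5,-35,5,-0.05],[-5,-35,0,-0.05],[-5,-30,0,-0.03]]]'

```text
t: 25.5
ee_pos: [0.4776, 0.2732, 0.3341]
tool_rot: [-0.0, 1.0, -0.027, -0.0]
contact_force: [0.6, -0.6, -1.7]
finger_gap: 0.0303
grasp_force: 20.0
```

Call:
move_arm --series '[[[-5,-35,0,0],[-5,-35,0,0],[-5,-20,0,0],[0,0,0,0],[0,0,0,0]]]'

```text
t: 26.0
ee_pos: [0.4633, 0.1847, 0.3338]
tool_rot: [-0.0, 1.0, -0.027, 0.0]
contact_force: [-0.4, 0.1, -0.7]
finger_gap: 0.0299
grasp_force: 20.0
```

```bash
python3 - <<'E'
from h import *
s=state();p=s['ee_pos'];print(p,2*np.arctan2(s['tool_rot'][2],s['tool_rot'][1]),s['contact_force'])
S=save('side','s11');T=save('top','t11');d=save('wrist','w11')
g=p+[0,0,.011];print('grip',proj(S,g),proj(T,g),proj(d,g))
for th in(0,.2,.4,.6): 
    w=g+.12*np.array([np.sin(th),0,-np.cos(th)]);print(th,proj(S,w).round(1),proj(T,w).round(1),proj(d,w).round(1))
c=proj(S,g).astype(int);print(c)
m=np.zeros((600,800,3),np.uint8);y0=max(0,c[1]-50);x0=c[0]-65
m[:480,:400]=cv2.resize(S['image'][y0:y0+156,x0:x0+130,::-1],(400,480));print(x0,y0,400/130)
m[:250,400:]=cv2.resize(d['image'][:,:,::-1],(400,250))
c=proj(T,g).astype(int);print(c)
m[250:600,400:750]=cv2.resize(T['image'][c[1]-50:c[1]+50,c[0]-50:c[0]+50,::-1],(350,350))
cv2.imwrite('pics/c11.png',m)
E
```

```text
[0.46330146 0.18473009 0.33382801] -0.053202654981965476 [-0.36329316  0.14285109 -0.65600394]
grip [316.88973798 156.00623048] [208.97925991 173.48469583] [319.97724577 241.60784492]
0 [316.9 203.5] [224.4 187.4] [319.1 189.8]
0.2 [304.9 201.4] [224.7 176.6] [317.9 168.2]
0.4 [293.3 197.7] [224.4 165.7] [316.7 146.6]
0.6 [282.4 192.5] [223.6 154.9] [315.5 125.1]
[316 156]
251 106 3.076923076923077
[208 173]
```

View pics/c11.png

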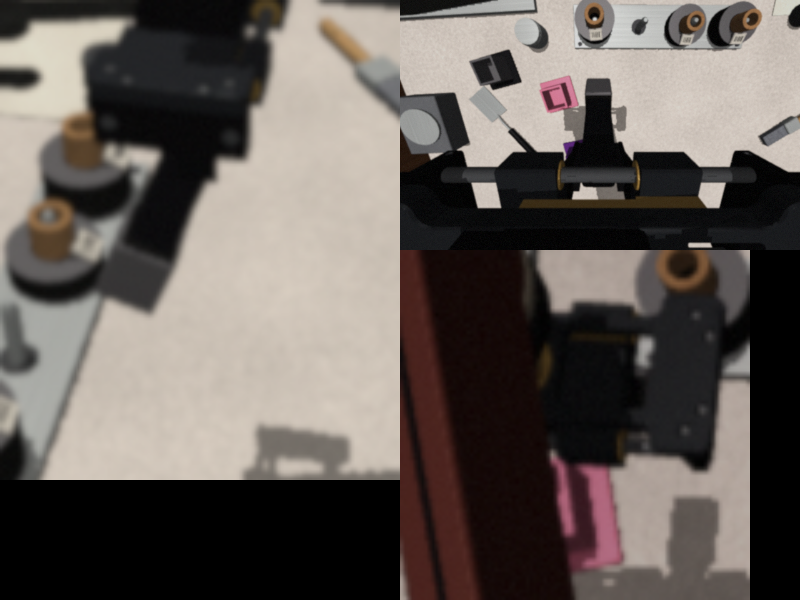

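The tilt shows clearly. In the side view the lower edge of the head's near face is centred at (292.6,203.8). In the wrist view the window's upper edge is at (957/1.6, 128). I solve for the tilt.

```bash
python3 - <<'E'
from h import *
from scipy.optimize import least_squares
S=ld('s11');d=ld('w11'); p=np.array([.4633,.1847,.3338]); g=p+[0,0,.011]; y=-.0532
X=np.array([np.cos(y),np.sin(y),0]);Y=np.array([-np.sin(y),np.cos(y),0]);Z=np.array([0,0,1.])
def pts(th,L):
    a=np.sin(th)*X-np.cos(th)*Z; n=np.cos(th)*X+np.sin(th)*Z; w=g+L*a
    return w, proj(S,w+.018*Y), proj(d,w+.02*n)
oS=np.array([292.6,203.8]);oW=128.
f=lambda q:np.r_[pts(*q)[1]-oS,pts(*q)[2][1]-oW]
for th in(.3,.4,.5): print(th,pts(th,.12))
r=least_squares(f,[.4,.12]);print(r.x,r.fun,pts(*r.x))
# wrist dark extents along column for check
g8=cv2.cvtColor(d['image'],cv2.COLOR_RGB2GRAY);print(g8[115:165:2,318])
E
```

```text
0.3 (array([0.49871225, 0.18281429, 0.23015962]), array([297.1621018 , 205.65590604]), array([319.34386214, 138.58435384]))
0.4 (array([0.50996409, 0.18221513, 0.23427268]), array([291.39820787, 203.37506023]), array([319.41383979, 127.69683268]))
0.5 (array([0.52074967, 0.18164079, 0.23949009]), array([285.8133061 , 200.72176299]), array([319.49342543, 116.82095218]))
[0.38917451 0.12105502] [-0.76291894  0.1586119   0.36404381] (array([0.50916629, 0.18225761, 0.23279716]), array([291.83708106, 203.9586119 ]), array([319.40112363, 128.36404381]))
[202 195 200 198 197 134  57  59  54  53  54  57  54  59  54  59  72  98
  81  20  15   8   8   8   9]
```

The tilt is 0.39 rad against the ideal 0.44, and the lever is 121 mm. So the reading point lies at TCP + (0.080, -0.004, -0.184). I go to the 60 mm label with the TCP at (0.532, 0.191, 0.266).

Call:
move_arm --series '[[[17,2,-17,0],[18,2,-17,0],[17,2,-17,0],[17,0,-17,0],[0,0,0,0]]]'

```text
t: 26.65
ee_pos: [0.532, 0.1911, 0.261]
tool_rot: [0.001, 1.0, -0.026, -0.003]
contact_force: [-1.5, -0.2, -2.6]
finger_gap: 0.03
grasp_force: 20.0
```

Call:
move_arm --series '[[[0,0,0,0],[0,0,0,0],[0,0,0,0]]]'

```text
t: 26.95
ee_pos: [0.5325, 0.1911, 0.2661]
tool_rot: [-0.0, 1.0, -0.026, 0.001]
contact_force: [-0.8, 0.9, -1.3]
finger_gap: 0.0297
grasp_force: 20.0
```

```bash
cat > chk.py <<'E'
from h import *
s=state();p=s['ee_pos'];y=2*np.arctan2(s['tool_rot'][2],s['tool_rot'][1])
X=np.array([np.cos(y),np.sin(y),0]);F=p+[0,0,.011]+.211*(np.sin(.39)*X-np.cos(.39)*np.array([0,0,1]))
d=get_image('wrist');S=get_image('side');T=get_image('top')
g=cv2.cvtColor(d['image'],cv2.COLOR_RGB2GRAY).astype(int)
print(s['t'],p.round(4),y.round(3),'focus',F.round(4),'gap',s['finger_gap'])
np.savez('pics/chk.npz',**d)
print('win edge',g[112:146,318].tolist())
for n,D in(('T',T),('S',S),('W',d)):
    h=cv2.cvtColor(D['image'],cv2.COLOR_RGB2HSV); k=cv2.inRange(h,(5,100,50),(21,255,255))
    N,l,st,ce=cv2.connectedComponentsWithStats(k)
    print(n,[(ce[i].round(1).tolist(),int(st[i,4])) for i in range(1,N) if 60<st[i,4]<800 and (n=='W' or 220<ce[i][0]<420 and 100<ce[i][1]<300)])
E
python3 chk.py
```

```text
26.95 [0.5325 0.1911 0.2661] -0.052 focus [0.6126 0.187  0.082 ] gap 0.029675465609475263
win edge [194, 205, 203, 192, 161, 122, 105, 105, 108, 127, 174, 203, 200, 159, 93, 65, 62, 62, 61, 62, 60, 62, 63, 64, 63, 60, 60, 62, 63, 60, 64, 60, 63, 64]
T [([322.8, 137.9], 127), ([365.2, 138.0], 137)]
S [([235.6, 235.8], 305)]
W [([317.5, 75.8], 740), ([255.2, 280.2], 299), ([379.2, 281.2], 308)]
```

The tilt hasn't changed and the focus is on the label. I hold for 2.4 s, then go on to the 45 mm label and then the 30 mm label.

Call:
move_arm --series '[[[0,0,0,0],[0,0,0,0],[0,0,0,0],[0,0,0,0],[0,0,0,0]]]'

```text
t: 27.6
ee_pos: [0.5324, 0.1906, 0.2647]
tool_rot: [0.0, 1.0, -0.026, -0.0]
contact_force: [-0.1, -0.7, -2.1]
finger_gap: 0.0296
grasp_force: 20.0
```

Call:
move_arm --series '[[[0,0,0,0],[0,0,0,0],[0,0,0,0],[0,0,0,0],[0,0,0,0]]]'

```text
t: 28.1
ee_pos: [0.5324, 0.1907, 0.2647]
tool_rot: [0.0, 1.0, -0.026, -0.0]
contact_force: [0.1, 0.5, -2.2]
finger_gap: 0.0299
grasp_force: 20.0
```

Call:
move_arm --series '[[[0,0,0,0],[0,0,0,0],[0,0,0,0],[0,0,0,0],[0,0,0,0]]]'

```text
t: 28.6
ee_pos: [0.5324, 0.1907, 0.2647]
tool_rot: [-0.0, 1.0, -0.026, -0.0]
contact_force: [0.4, 0.5, -1.1]
finger_gap: 0.0296
grasp_force: 20.0
```

Call:
move_arm --series '[[[0,0,0,0],[0,0,0,0],[0,0,0,0],[0,0,0,0],[0,0,0,0]]]'

```text
t: 29.1
ee_pos: [0.5324, 0.1907, 0.2647]
tool_rot: [0.0, 1.0, -0.026, -0.0]
contact_force: [0.3, -0.3, -2.1]
finger_gap: 0.0299
grasp_force: 20.0
```

Call:
move_arm --series '[[[0,0,0,0],[0,0,0,0],[0,0,0,0],[0,0,0,0],[0,0,0,0]]]'

```text
t: 29.6
ee_pos: [0.5324, 0.1907, 0.2647]
tool_rot: [0.0, 1.0, -0.026, -0.0]
contact_force: [0.7, -0.8, -2.3]
finger_gap: 0.0296
grasp_force: 20.0
```

Call:
move_arm --series '[[[-10,-10,12,0],[-10,-30,12,0],[0,-38,0,0],[0,-38,0,0],[0,-38,0,0]]]'

```text
t: 30.1
ee_pos: [0.5123, 0.0355, 0.2891]
tool_rot: [0.0, 1.0, -0.026, 0.0]
contact_force: [1.3, -0.5, -2.2]
finger_gap: 0.0297
grasp_force: 20.0
```

Call:
move_arm --series '[[[0,-38,0,0],[0,-38,0,0],[0,-38,0,0],[0,-38,0,0],[2,-24,-39,0]]]'

```text
t: 30.6
ee_pos: [0.5177, -0.1435, 0.2556]
tool_rot: [0.003, 1.0, -0.027, 0.006]
contact_force: [1.9, 0.0, -1.1]
finger_gap: 0.0302
grasp_force: 20.0
```

Call:
move_arm --series '[[[0,0,0,0],[0,0,0,0],[0,0,0,0],[0,0,0,0]]]'

```text
t: 31.0
ee_pos: [0.5153, -0.1387, 0.2514]
tool_rot: [0.0, 1.0, -0.025, 0.001]
contact_force: [-1.0, 0.0, -1.3]
finger_gap: 0.0295
grasp_force: 20.0
```

```bash
python3 chk.py
```

```text
31.0 [ 0.5153 -0.1387  0.2514] -0.051 focus [ 0.5955 -0.1428  0.0672] gap 0.02949951291379517
win edge [129, 131, 133, 138, 143, 169, 186, 189, 175, 140, 98, 99, 104, 91, 66, 55, 57, 54, 56, 55, 58, 54, 55, 57, 57, 58, 57, 53, 56, 57, 55, 57, 59, 60]
T [([238.8, 127.4], 142), ([323.3, 138.4], 144)]
S [([277.5, 151.3], 172), ([267.6, 180.3], 191), ([235.6, 235.7], 307)]
W [([318.3, 81.6], 714), ([224.2, 82.4], 742), ([507.8, 230.2], 675), ([379.8, 281.9], 268), ([255.0, 280.0], 258)]
```

Call:
move_arm --series '[[[0,0,0,0],[0,0,0,0],[0,0,0,0],[0,0,0,0],[0,0,0,0]]]'

```text
t: 31.65
ee_pos: [0.5144, -0.1393, 0.2497]
tool_rot: [-0.0, 1.0, -0.026, -0.0]
contact_force: [0.4, 0.4, -2.3]
finger_gap: 0.0293
grasp_force: 20.0
```

Call:
move_arm --series '[[[0,0,0,0],[0,0,0,0],[0,0,0,0],[0,0,0,0],[0,0,0,0]]]'

```text
t: 32.15
ee_pos: [0.5145, -0.1393, 0.2498]
tool_rot: [0.0, 1.0, -0.026, 0.0]
contact_force: [-0.2, 0.4, -2.2]
finger_gap: 0.03
grasp_force: 20.0
```

Call:
move_arm --series '[[[0,0,0,0],[0,0,0,0],[0,0,0,0],[0,0,0,0],[0,0,0,0]]]'

```text
t: 32.65
ee_pos: [0.5144, -0.1393, 0.2497]
tool_rot: [0.0, 1.0, -0.026, 0.0]
contact_force: [0.3, 1.2, -3.0]
finger_gap: 0.0296
grasp_force: 20.0
```

Call:
move_arm --series '[[[0,0,0,0],[0,0,0,0],[0,0,0,0],[0,0,0,0],[0,0,0,0]]]'

```text
t: 33.15
ee_pos: [0.5144, -0.1393, 0.2497]
tool_rot: [-0.0, 1.0, -0.026, 0.0]
contact_force: [0.4, 0.0, -2.2]
finger_gap: 0.0296
grasp_force: 20.0
```

Call:
move_arm --series '[[[0,0,0,0],[0,0,0,0],[0,0,0,0],[0,0,0,0],[0,0,0,0]]]'

```text
t: 33.65
ee_pos: [0.5144, -0.1393, 0.2497]
tool_rot: [-0.0, 1.0, -0.026, -0.0]
contact_force: [0.4, 0.1, -2.4]
finger_gap: 0.0299
grasp_force: 20.0
```

Call:
move_arm --series '[[[1,20,0,0],[2,30,0,0],[2,30,-5,0],[0,20,-5,0],[0,10,-5,0]]]'

```text
t: 34.15
ee_pos: [0.5194, -0.0277, 0.2346]
tool_rot: [-0.0, 1.0, -0.025, 0.0]
contact_force: [0.4, 0.1, -2.4]
finger_gap: 0.0298
grasp_force: 20.0
```

Call:
move_arm --series '[[[0,0,0,0],[0,0,0,0],[0,0,0,0],[0,0,0,0]]]'

```text
t: 34.55
ee_pos: [0.5197, -0.0303, 0.2351]
tool_rot: [0.0, 1.0, -0.027, 0.0]
contact_force: [-0.2, 0.7, -2.2]
finger_gap: 0.0304
grasp_force: 20.0
```

```bash
python3 chk.py
```

```text
34.55 [ 0.5197 -0.0303  0.2351] -0.053 focus [ 0.5998 -0.0346  0.0509] gap 0.03036299863686057
win edge [152, 158, 163, 174, 190, 199, 197, 177, 141, 104, 115, 158, 183, 155, 94, 62, 63, 58, 61, 58, 59, 60, 59, 60, 59, 64, 62, 61, 60, 56, 61, 64, 58, 62]
T [([238.7, 127.3], 138)]
S [([277.5, 151.3], 170), ([267.6, 180.3], 193), ([235.6, 235.7], 305)]
W [([316.3, 79.7], 726), ([588.5, 230.4], 681), ([255.3, 280.1], 274), ([379.5, 281.0], 301)]
```

Call:
move_arm --series '[[[0,0,0,0],[0,0,0,0],[0,0,0,0],[0,0,0,0],[0,0,0,0]]]'

```text
t: 35.2
ee_pos: [0.5194, -0.0293, 0.2347]
tool_rot: [-0.0, 1.0, -0.026, -0.0]
contact_force: [0.2, -0.1, -1.6]
finger_gap: 0.03
grasp_force: 20.0
```

Call:
move_arm --series '[[[0,0,0,0],[0,0,0,0],[0,0,0,0],[0,0,0,0],[0,0,0,0]]]'

```text
t: 35.7
ee_pos: [0.5194, -0.0293, 0.2347]
tool_rot: [-0.0, 1.0, -0.026, -0.0]
contact_force: [0.5, 0.2, -2.1]
finger_gap: 0.0299
grasp_force: 20.0
```

Call:
move_arm --series '[[[0,0,0,0],[0,0,0,0],[0,0,0,0],[0,0,0,0],[0,0,0,0]]]'

```text
t: 36.2
ee_pos: [0.5195, -0.0293, 0.2347]
tool_rot: [-0.0, 1.0, -0.026, 0.0]
contact_force: [0.1, 0.3, -2.4]
finger_gap: 0.0298
grasp_force: 20.0
```

Call:
move_arm --series '[[[0,0,0,0],[0,0,0,0],[0,0,0,0],[0,0,0,0],[0,0,0,0]]]'

```text
t: 36.7
ee_pos: [0.5195, -0.0293, 0.2348]
tool_rot: [-0.0, 1.0, -0.026, 0.0]
contact_force: [0.0, 0.2, -2.2]
finger_gap: 0.0297
grasp_force: 20.0
```

Call:
move_arm --series '[[[0,0,0,0],[0,0,0,0],[0,0,0,0],[0,0,0,0],[0,0,0,0]]]'

```text
t: 37.2
ee_pos: [0.5194, -0.0293, 0.2347]
tool_rot: [0.0, 1.0, -0.026, 0.0]
contact_force: [0.8, -1.1, -2.3]
finger_gap: 0.03
grasp_force: 20.0
```

All labels are read. I carry the scanner back to the holster at entry pose (0.511, 0.447), with the jaw turned back to yaw 0.18.

Call:
move_arm --series '[[[-10,0,25,0],[-10,10,30,0],[0,30,25,0],[0,40,15,0],[0,45,0,0]]]'

```text
t: 37.7
ee_pos: [0.5008, 0.0963, 0.3333]
tool_rot: [-0.0, 1.0, -0.027, 0.003]
contact_force: [0.9, 0.8, -1.5]
finger_gap: 0.03
grasp_force: 20.0
```

Call:
move_arm --series '[[[0,45,0,0],[0,45,0,0.04],[0,45,0,0.05],[0,45,0,0.05],[0,45,0,0.05]]]'

```text
t: 38.2
ee_pos: [0.4992, 0.3226, 0.3298]
tool_rot: [-0.0, 0.998, 0.07, 0.0]
contact_force: [1.5, -1.0, -2.2]
finger_gap: 0.0301
grasp_force: 20.0
```

Call:
move_arm --series '[[[0,45,0,0.04],[3,40,0,0],[5,30,0,0],[3,12,0,0],[0,0,0,0]]]'

```text
t: 38.7
ee_pos: [0.51, 0.4495, 0.3285]
tool_rot: [0.0, 0.996, 0.09, -0.001]
contact_force: [0.6, -1.3, -2.5]
finger_gap: 0.0299
grasp_force: 20.0
```

Call:
move_arm --series '[[[0,0,0,0],[0,0,0,0]]]'

```text
t: 38.9
ee_pos: [0.5105, 0.4468, 0.3298]
tool_rot: [0.0, 0.996, 0.088, -0.0]
contact_force: [0.6, -1.0, -1.7]
finger_gap: 0.0298
grasp_force: 20.0
```

```bash
python3 chk.py
```

```text
38.9 [0.5105 0.4468 0.3298] 0.177 focus [0.5895 0.4609 0.1457] gap 0.029794364138622503
win edge [58, 60, 75, 118, 144, 147, 124, 83, 61, 77, 113, 141, 144, 117, 84, 67, 68, 71, 69, 65, 72, 72, 68, 72, 68, 68, 71, 73, 73, 72, 70, 69, 68, 69]
T [([238.5, 127.2], 121), ([322.9, 137.6], 114), ([365.1, 137.6], 116)]
S [([277.6, 151.3], 169), ([266.3, 278.5], 70)]
W [([625.8, 139.8], 652), ([109.9, 149.0], 343), ([110.7, 163.5], 225), ([55.7, 167.3], 118), ([76.9, 174.8], 104), ([96.3, 184.5], 62), ([83.3, 215.3], 222), ([9.8, 221.3], 97), ([113.1, 225.5], 100), ([123.4, 244.1], 475), ([17.9, 244.0], 124), ([255.4, 280.0], 328), ([378.8, 279.8], 320)]
```

Call:
move_arm --series '[[[0,1,-30,0],[0,0,-35,0],[0,0,-35,0],[0,0,-25,0],[0,0,-12,0]]]'

```text
t: 39.55
ee_pos: [0.5092, 0.4471, 0.1895]
tool_rot: [0.001, 0.996, 0.088, -0.002]
contact_force: [-0.5, -0.4, -2.7]
finger_gap: 0.0297
grasp_force: 20.0
```

Call:
move_arm --series '[[[0,0,-8,0],[0,0,-6,0],[0,0,-4,0],[0,0,0,0],[0,0,0,0]]]'

```text
t: 40.05
ee_pos: [0.5109, 0.449, 0.1758]
tool_rot: [-0.0, 0.996, 0.089, 0.001]
contact_force: [0.3, 0.1, -0.8]
finger_gap: 0.03
grasp_force: 20.0
```

Call:
move_arm --series '[[[0,0,-4,0],[0,0,-4,0],[0,0,-4,0],[0,0,0,0]]]'

```text
t: 40.45
ee_pos: [0.5103, 0.4496, 0.1674]
tool_rot: [-0.001, 0.996, 0.089, 0.001]
contact_force: [-9.0, -4.2, 16.5]
finger_gap: 0.0298
grasp_force: 20.0
```

Call:
move_arm --series '[[[0,0,8,0],[0,0,7,0],[0,0,0,0],[0,0,0,0]]]'

```text
t: 40.85
ee_pos: [0.5105, 0.4486, 0.1774]
tool_rot: [0.0, 0.996, 0.089, -0.0]
contact_force: [0.4, -0.8, -2.8]
finger_gap: 0.0303
grasp_force: 20.0
```

```bash
python3 - <<'E'
from h import *
s=state();p=s['ee_pos'];print(s['t'],p,s['contact_force'])
d=save('wrist','w12');g=cv2.cvtColor(d['image'],cv2.COLOR_RGB2GRAY).astype(int)
for c in(300,318,336): print(c,g[90:170,c].tolist())
c=np.array([.5525,.4548]);e=np.array([.984,.177]);n=np.array([-.177,.984])
for a in(25,30): 
    for b in(-28,0,28): print(a,b,proj(d,[*(c+e*a/1e3+n*b/1e3),.073]).round(1))
E
```

```text
40.85 [0.51052756 0.44863338 0.17743626] [ 0.35440113 -0.76523503 -2.75480288]
300 [212, 211, 212, 212, 214, 214, 215, 217, 215, 210, 214, 214, 212, 193, 148, 71, 42, 54, 50, 53, 51, 51, 53, 49, 48, 48, 49, 45, 56, 96, 126, 134, 136, 130, 107, 72, 57, 58, 57, 56, 58, 57, 60, 62, 60, 58, 62, 61, 64, 68, 66, 66, 65, 66, 66, 66, 63, 75, 86, 89, 94, 90, 77, 55, 27, 18, 15, 22, 14, 20, 14, 8, 11, 6, 8, 8, 10, 14, 2, 4]
318 [212, 214, 212, 212, 214, 213, 216, 217, 215, 217, 216, 214, 210, 174, 99, 47, 47, 49, 53, 52, 53, 52, 48, 51, 48, 49, 47, 50, 72, 110, 133, 134, 138, 127, 103, 73, 65, 62, 63, 64, 67, 65, 65, 62, 64, 63, 65, 63, 69, 64, 69, 66, 63, 66, 61, 66, 66, 75, 92, 107, 110, 102, 78, 51, 22, 17, 16, 15, 7, 10, 12, 8, 14, 12, 12, 12, 8, 13, 11, 11]
336 [213, 212, 214, 216, 215, 214, 213, 211, 212, 214, 214, 216, 206, 163, 79, 42, 52, 54, 54, 51, 55, 51, 52, 55, 54, 52, 51, 57, 98, 130, 135, 136, 136, 113, 86, 61, 61, 55, 56, 54, 57, 57, 60, 60, 58, 59, 60, 61, 59, 62, 60, 59, 64, 65, 63, 65, 66, 76, 95, 112, 109, 99, 81, 55, 31, 16, 18, 20, 19, 16, 16, 12, 15, 16, 6, 10, 5, 14, 12, 3]
25 -28 [348.5 124.6]
25 0 [319.7 124.7]
25 28 [291.  124.7]
30 -28 [348.7 119.3]
30 0 [319.7 119.3]
30 28 [290.8 119.4]
```

The tilted head catches the rear rim on the way in. Straightening it against the holster's flat outer front wall is safer: back off, come down in front of the wall, then push +x until upright.

Call:
move_arm --series '[[[0,0,20,0],[0,0,30,0],[0,0,25,0],[-33,-7,0,0],[-33,-6,0,0]]]'

```text
t: 41.4
ee_pos: [0.4446, 0.4354, 0.2529]
tool_rot: [-0.0, 0.996, 0.088, 0.0]
contact_force: [-0.6, 0.5, -1.4]
finger_gap: 0.0299
grasp_force: 20.0
```

Call:
move_arm --series '[[[0,0,-20,0],[0,0,-30,0],[0,0,-25,0],[0,0,-20,0],[0,0,0,0]]]'

```text
t: 41.9
ee_pos: [0.442, 0.4338, 0.153]
tool_rot: [0.002, 0.996, 0.089, -0.003]
contact_force: [-0.2, -0.2, -3.1]
finger_gap: 0.0297
grasp_force: 20.0
```

Call:
move_arm --series '[[[5,1,0,0],[5,1,0,0],[5,1,0,0],[5,1,0,0],[0,0,0,0]]]'

```text
t: 42.4
ee_pos: [0.4654, 0.4401, 0.1584]
tool_rot: [-0.0, 0.996, 0.089, 0.001]
contact_force: [-0.6, -1.0, -1.7]
finger_gap: 0.0297
grasp_force: 20.0
```

Call:
move_arm --series '[[[5,1,0,0],[5,1,0,0],[5,1,0,0],[0,0,0,0]]]'

```text
t: 42.8
ee_pos: [0.4803, 0.4428, 0.1576]
tool_rot: [-0.0, 0.996, 0.089, 0.0]
contact_force: [-1.2, -1.4, -1.4]
finger_gap: 0.0297
grasp_force: 20.0
```

Call:
move_arm --series '[[[5,1,0,0],[5,1,0,0],[5,1,0,0],[4,0,0,0],[0,0,0,0]]]'

```text
t: 43.3
ee_pos: [0.4992, 0.4458, 0.1577]
tool_rot: [-0.0, 0.996, 0.089, 0.0]
contact_force: [-1.4, -0.8, -1.8]
finger_gap: 0.0298
grasp_force: 20.0
```

```bash
cat > tilt.py <<'E'
from h import *
s=state();p=s['ee_pos'];print(s['t'],p,s['contact_force'])
y=2*np.arctan2(s['tool_rot'][2],s['tool_rot'][1]);e=np.array([np.cos(y),np.sin(y)]);print('y',y,'tool-x',(p[:2]-[.5525,.4548])@e,'perp',(p[:2]-[.5525,.4548])@[-e[1],e[0]])
d=save('wrist','w13');g=cv2.cvtColor(d['image'],cv2.COLOR_RGB2GRAY).astype(int)
for c in(305,318,331): print(c,g[100:230:3,c].tolist())
X=np.r_[e,0]
for th in(0,.1,.2,.3,.4):
    a=np.sin(th)*X-np.cos(th)*np.array([0,0,1]);n=np.cos(th)*X+np.sin(th)*np.array([0,0,1]);G=p+[0,0,.011]
    print(th,'head top edge',proj(d,G+.071*a+.02*n).round(1),'win edge',proj(d,G+.121*a+.02*n).round(1),'handle top',proj(d,G-.045*a+.015*n).round(1))
E
python3 tilt.py
```

```text
43.3 [0.49921739 0.44578261 0.1576974 ] [-1.39372978 -0.77281862 -1.77433844]
y 0.17738115668821863 tool-x -0.0540376977086445 perp 0.0005259483440369206
305 [56, 51, 92, 142, 112, 56, 59, 129, 135, 137, 136, 134, 136, 129, 129, 129, 128, 127, 124, 76, 42, 42, 54, 123, 95, 45, 49, 71, 96, 11, 5, 8, 12, 6, 3, 8, 2, 6, 10, 7, 5, 5, 4, 3]
318 [55, 51, 112, 142, 100, 58, 73, 139, 140, 138, 139, 135, 134, 134, 132, 130, 129, 127, 130, 65, 42, 41, 61, 121, 94, 47, 41, 81, 91, 22, 8, 9, 10, 4, 2, 7, 8, 3, 6, 11, 7, 7, 11, 0]
331 [51, 53, 118, 141, 83, 58, 68, 141, 136, 137, 137, 135, 132, 132, 131, 134, 130, 129, 129, 57, 41, 42, 63, 124, 71, 42, 46, 81, 91, 16, 8, 8, 10, 8, 5, 10, 8, 8, 14, 8, 7, 13, 8, 6]
0 head top edge [318.5 183.5] win edge [318.4 171.2] handle top [319.3 256. ]
0.1 head top edge [318.6 176.4] win edge [318.4 160.3] handle top [319.3 265.8]
0.2 head top edge [318.6 169.4] win edge [318.4 149.3] handle top [319.3 275.3]
0.3 head top edge [318.6 162.7] win edge [318.4 138.4] handle top [319.3 284.2]
0.4 head top edge [318.6 156.2] win edge [318.4 127.5] handle top [319.3 292.3]
```

The head's ledge is now at row 181 and flush with the wall, so the scanner is upright, and it sits about 4 mm ahead of the TCP. I lift it, move over the holster and lower it.

Call:
move_arm --series '[[[-3,-1,0,0],[0,0,15,0],[0,0,25,0],[0,0,15,0],[0,0,0,0]]]'

```text
t: 43.85
ee_pos: [0.4974, 0.446, 0.2176]
tool_rot: [-0.002, 0.996, 0.089, 0.003]
contact_force: [0.6, 1.0, -1.3]
finger_gap: 0.0294
grasp_force: 20.0
```

Call:
move_arm --series '[[[10,2,0,0],[20,4,0,0],[15,3,0,0],[8,1,0,0],[0,0,0,0]]]'

```text
t: 44.35
ee_pos: [0.5491, 0.454, 0.2109]
tool_rot: [0.001, 0.996, 0.088, -0.001]
contact_force: [0.3, 0.2, -2.0]
finger_gap: 0.0298
grasp_force: 20.0
```

Call:
move_arm --series '[[[0,0,0,0],[0,0,0,0]]]'

```text
t: 44.55
ee_pos: [0.5478, 0.4546, 0.2124]
tool_rot: [0.0, 0.996, 0.089, -0.0]
contact_force: [0.0, 0.5, -2.1]
finger_gap: 0.0295
grasp_force: 20.0
```

```bash
python3 tilt.py; python3 - <<'E'
from h import *
d=ld('w13');c=np.array([.5525,.4548]);e=np.array([.984,.177]);n=np.array([-.177,.984])
for a in(-30,-25,25,30): print(a,[proj(d,[*(c+e*a/1e3+n*b/1e3),.073]).round(1).tolist() for b in(-28,-23,23,28)])
g=cv2.cvtColor(d['image'],cv2.COLOR_RGB2GRAY).astype(int)
for r in(150,160,170,178): print(r,g[r,270:370:2].tolist())
E
```

```text
44.55 [0.54778504 0.45464264 0.21235109] [ 0.02059592  0.49114429 -2.07083146]
y 0.17811161801595132 tool-x -0.004668245815734669 perp 0.0006804862118321186
305 [215, 213, 214, 214, 214, 210, 204, 216, 214, 212, 206, 162, 40, 44, 42, 40, 40, 46, 116, 117, 120, 91, 52, 39, 41, 44, 45, 71, 79, 18, 9, 0, 11, 7, 5, 6, 7, 10, 7, 11, 2, 9, 2, 12]
318 [206, 213, 203, 210, 215, 204, 210, 208, 209, 211, 207, 160, 36, 43, 43, 36, 40, 50, 123, 120, 120, 95, 50, 42, 42, 44, 43, 76, 77, 20, 7, 2, 7, 5, 12, 4, 8, 7, 7, 11, 5, 3, 8, 2]
331 [204, 210, 213, 205, 209, 205, 208, 204, 204, 206, 213, 120, 41, 44, 43, 38, 36, 68, 120, 118, 117, 117, 111, 47, 40, 44, 43, 80, 76, 15, 6, 2, 8, 0, 9, 10, 5, 0, 8, 2, 4, 1, 8, 1]
0 head top edge [318.5 183.4] win edge [318.3 171.1] handle top [319.4 256.1]
0.1 head top edge [318.5 176.2] win edge [318.3 160.1] handle top [319.4 266. ]
0.2 head top edge [318.5 169.3] win edge [318.3 149.2] handle top [319.4 275.4]
0.3 head top edge [318.5 162.6] win edge [318.4 138.2] handle top [319.4 284.3]
0.4 head top edge [318.6 156.1] win edge [318.4 127.3] handle top [319
[... 495 characters left out ...]
 202, 206]
160 [211, 213, 221, 219, 222, 218, 213, 208, 121, 34, 33, 42, 90, 116, 87, 43, 106, 120, 118, 120, 116, 118, 119, 118, 120, 116, 123, 119, 118, 121, 118, 106, 54, 28, 65, 118, 107, 49, 43, 36, 79, 191, 205, 208, 204, 203, 207, 209, 214, 214]
170 [217, 216, 217, 216, 217, 216, 216, 211, 171, 30, 35, 31, 72, 114, 94, 39, 39, 40, 41, 42, 41, 45, 42, 43, 43, 43, 42, 41, 41, 39, 42, 41, 44, 28, 62, 110, 99, 42, 32, 35, 80, 192, 210, 209, 206, 206, 210, 211, 210, 211]
178 [123, 121, 120, 123, 122, 123, 125, 121, 100, 25, 12, 7, 48, 106, 75, 39, 42, 41, 41, 40, 45, 45, 45, 44, 43, 40, 43, 42, 42, 42, 42, 41, 41, 35, 34, 60, 50, 10, 10, 15, 55, 110, 117, 110, 117, 120, 123, 117, 118, 112]
```

The head sits centred between the holster walls: cols 300–336 inside 298–339, with its front edge at row 164 behind the rear rim's 157. I lower it.

Call:
move_arm --series '[[[0,0,-15,0],[0,0,-15,0],[0,0,-15,0],[0,0,-12,0],[0,0,0,0]]]'

```text
t: 45.1
ee_pos: [0.5466, 0.4535, 0.1516]
tool_rot: [0.001, 0.996, 0.089, -0.003]
contact_force: [-1.2, 0.2, -1.9]
finger_gap: 0.0298
grasp_force: 20.0
```

Call:
move_arm --series '[[[0,0,-10,0],[0,0,-8,0],[0,0,-5,0],[0,0,0,0],[0,0,0,0]]]'

```text
t: 45.6
ee_pos: [0.5485, 0.4547, 0.1329]
tool_rot: [-0.0, 0.996, 0.089, 0.0]
contact_force: [-0.3, -0.2, -1.5]
finger_gap: 0.0301
grasp_force: 20.0
```

Call:
move_arm --series '[[[0,0,-3,0],[0,0,-2,0],[0,0,0,0],[0,0,0,0]]]'

```text
t: 46.0
ee_pos: [0.5484, 0.4547, 0.1277]
tool_rot: [-0.0, 0.996, 0.089, -0.0]
contact_force: [0.6, 0.1, -2.1]
finger_gap: 0.0299
grasp_force: 20.0
```

Call:
move_arm --series '[[[0,0,-2,0],[0,0,-1,0],[0,0,0,0],[0,0,0,0]]]'

```text
t: 46.4
ee_pos: [0.5484, 0.4547, 0.1247]
tool_rot: [0.0, 0.996, 0.089, -0.0]
contact_force: [0.5, -0.6, -2.3]
finger_gap: 0.03
grasp_force: 20.0
```

Call:
move_arm --series '[[[0,0,-1,0],[0,0,-1,0],[0,0,0,0],[0,0,0,0]]]'

```text
t: 46.8
ee_pos: [0.5489, 0.4549, 0.124]
tool_rot: [-0.0, 0.996, 0.089, 0.001]
contact_force: [-1.1, -1.4, 5.5]
finger_gap: 0.0295
grasp_force: 20.0
```

Floor contact came at the same height as at the start. I release and retreat upwards.

Call:
move_arm --series '[[[0,0,0,0],[0,0,0,0],[0,0,0,0],[0,0,0,0],[0,0,0,0]]]' --jaw 0.75

```text
t: 47.3
ee_pos: [0.5484, 0.4546, 0.1225]
tool_rot: [0.0, 0.996, 0.089, -0.0]
contact_force: [0.1, -0.1, -0.9]
finger_gap: 0.0608
grasp_force: 0.0
```

Call:
move_arm --series '[[[0,0,15,0],[0,0,30,0],[0,0,40,0],[0,0,45,0],[0,0,40,0]]]'

```text
t: 47.8
ee_pos: [0.5486, 0.4548, 0.2966]
tool_rot: [-0.001, 0.996, 0.089, 0.001]
contact_force: [1.4, 0.8, 0.4]
finger_gap: 0.0654
grasp_force: 0.0
```

Call:
move_arm --series '[[[0,0,0,0],[0,0,0,0],[0,0,0,0],[0,0,0,0],[0,0,0,0]]]'

```text
t: 48.3
ee_pos: [0.5479, 0.4543, 0.2909]
tool_rot: [0.001, 0.996, 0.089, -0.001]
contact_force: [-0.1, 0.1, -1.4]
finger_gap: 0.0652
grasp_force: 0.0
```

```bash
python3 - <<'E'
from h import *
s=state();print(s['t'],s['ee_pos'])
def green(D):
    h=cv2.cvtColor(D['image'],cv2.COLOR_RGB2HSV);k=cv2.inRange(h,(45,90,25),(80,255,255))
    N,l,st,ce=cv2.connectedComponentsWithStats(k); return [(ce[i].round(1).tolist(),int(st[i,4])) for i in range(1,N) if st[i,4]>2]
d=save('wrist','w20');S=save('side','s20');T=save('top','t20')
print('now',green(d),'first',green(ld('w8')))
for f in('w8','w20'):
  for c,_ in green(ld(f)): print(f,onz(ld(f),*c,.178).round(4))
for n,D in(('T',T),('S',S)):
    h=cv2.cvtColor(D['image'],cv2.COLOR_RGB2HSV); k=cv2.inRange(h,(5,100,50),(21,255,255))
    N,l,st,ce=cv2.connectedComponentsWithStats(k)
    print(n,[(ce[i].round(1).tolist(),int(st[i,4])) for i in range(1,N) if 60<st[i,4]<800 and 220<ce[i][0]<420 and 100<ce[i][1]<300])
E
```

```text
48.3 [0.54789719 0.45428599 0.29088279]
now [([316.8, 183.1], 34)] first [([314.4, 187.1], 38)]
w8 [0.5527 0.4549 0.178 ]
w20 [0.5536 0.4568 0.178 ]
T [([238.5, 127.2], 121), ([322.9, 137.7], 116), ([365.0, 137.6], 115)]
S [([233.8, 106.6], 111), ([277.5, 151.3], 170), ([267.8, 180.1], 192), ([242.0, 238.5], 64)]
```

The scanner's green dot is within 2 mm of where it started, and the reels have not moved.

```bash
python3 -c "
from plant import hand_in
print(hand_in())"
```

```text
the job is handed in; nothing more can be done
None
```

I handed the job in at about 48 s: the 60, 45 and 30 mm reels (no 15 mm reel was found) are loaded labels-front, were scanned widest to narrowest, and the scanner is back in its holster; hand-in returned no verdict.

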